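# Preset the kitchen countdown timer

## Task

Set the three thumbwheels of the white countdown timer to 4, 2, 5 (left, middle, right, counted in dots on the uppermost faces), each resting in its click, and only then press the green start key well in and let it spring back. The wheels sit at uneven heights and are delicate, so feel for each one and never push on anything with more than 20 N; leave the other things on the worktop where they are.

Things in the scene. Friction and masses are not known exactly. Their poses are not given: they have to be found in the camera images.
- timer: white countdown timer, fixed: 110 mm deep (x), 270 wide (y), grey top at z = 55 mm; origin at the centre of its underside, x away from its front, y to its left along the row, z up. Three white thumbwheels at x = 0, y = +75, +25, -25 mm (left, middle, right as the robot sees them), each in a black frame (60 x 33 mm) of its own; green start key at x = -12, y = -92 mm.
- wheel_left (a joint): angle of the left thumbwheel (radius 22 mm, 16 wide, axle along the timer's y). Ten faces carry 0 to 9 black dots, parted by grey lines; the uppermost face, in line with two red ticks on the frame, is the number set. Number n is at n x 0.628 rad; it grows as the wheel's top rolls along the timer's +x (away from the robot). No wrap: end stops beyond 0 and 9. Settles in the nearest number.
- wheel_left_top (a point): nominal top of the left wheel, 75 mm over the worktop, a point of the housing, NOT of the wheel: the frame was clipped in by hand, so the real top lies up to 5 mm higher or lower (frame edge 14 mm below it). The wheel gives way straight down on a spring, 4 N/mm, 9 mm at most. A shut fingertip laid on top rolls it along by friction when pressed with about 8 to 14 N; less slips.
- wheel_middle (a joint): angle of the middle thumbwheel (radius 22 mm, 16 wide, axle along the timer's y). Ten faces carry 0 to 9 black dots, parted by grey lines; the uppermost face, in line with two red ticks on the frame, is the number set. Number n is at n x 0.628 rad; it grows as the wheel's top rolls along the timer's +x (away from the robot). No wrap: end stops beyond 0 and 9. Settles in the nearest number.
- wheel_middle_top (a point): nominal top of the middle wheel, 75 mm over the worktop, a point of the housing, NOT of the wheel: the frame was clipped in by hand, so the real top lies up to 5 mm higher or lower (frame edge 14 mm below it). The wheel gives way straight down on a spring, 4 N/mm, 9 mm at most. A shut fingertip laid on top rolls it along by friction when pressed with about 8 to 14 N; less slips.
- wheel_right (a joint): angle of the right thumbwheel (radius 22 mm, 16 wide, axle along the timer's y). Ten faces carry 0 to 9 black dots, parted by grey lines; the uppermost face, in line with two red ticks on the frame, is the number set. Number n is at n x 0.628 rad; it grows as the wheel's top rolls along the timer's +x (away from the robot). No wrap: end stops beyond 0 and 9. Settles in the nearest number.
- wheel_right_top (a point): nominal top of the right wheel, 75 mm over the worktop, a point of the housing, NOT of the wheel: the frame was clipped in by hand, so the real top lies up to 5 mm higher or lower (frame edge 14 mm below it). The wheel gives way straight down on a spring, 4 N/mm, 9 mm at most. A shut fingertip laid on top rolls it along by friction when pressed with about 8 to 14 N; less slips.
- start (a joint): the green start key, a round spring button 28 mm across in a black collar; value in m, 0 = out, 0.010 = fully down; it works when pressed beyond 0.006 (about 5 N there, 7 N at the bottom) and springs back
- start_top (a point): centre of the start key's upper face (key out)
- tea_tin: blue tea tin, 64x90x62 mm; loose, to be left alone; origin at the centre of its underside
- tumbler: clear spotted drinking glass, 76 mm across, 124 mm high; loose, to be left alone; origin at the centre of its underside
- candle: red candle in a metal cup, 38 mm across, 15 mm high; loose, to be left alone; origin at the centre of its underside
- mill: small glass mill with a grey cap, 44 mm across, 90 mm high; loose, to be left alone; origin at the centre of its underside
- notebook: blue notebook, 210x152x14 mm; loose, to be left alone; origin at the centre of its underside
- bottle: small brown dropper bottle, 33 mm across, 102 mm high; loose, to be left alone; origin at the centre of its underside

How it is judged:
By the outcome, as a careful person would: the job done as asked, in the order asked, and still so for the second after the job is handed in, with the robot touching nothing.
It also fails if it takes over 54 s, if anything falls off the work surface, if the arm or the gripper's body presses on something with over 40 N, if the wrist force passes 120 N, or if a joint passes its speed limit or range.

## Robot

A 6-joint arm with a two-finger parallel gripper is mounted at the origin on a cart in front of the work surface, level with it; the furniture and walls round the work are solid. World frame = base frame: x ahead of the robot, y to its left, z up, the work surface at z = 0. Lengths are in mm, angles in rad, forces in N, time in s.
With the tool pointing down it reaches from about 400 to 925 mm from the base axis. Payload 12.5 kg.
Tool frame: the origin (TCP) lies at the centre of the arm's flange, where the gripper is bolted on; the fingertips stand 190 mm ahead of it and the grasp point (between the pads) lies 171 mm ahead of it; z points along the fingers, y is the direction in which the jaws open and shut (so a half turn about z gives the same grasp; the last joint's range is limited). The gripper opens to 95 mm and grips with 3 to 60 N. Pads are 20 mm wide; open, the fingers measure 119 mm over their backs; the gripper's body (75 mm by 180 mm) begins 59 mm behind the grasp point.
Start: joints at [-1.391, 0.491, 1.559, -0, 1.092, -0.106], TCP at [176.223, -599.642, 404.761] pointing down, gripper open.
Joint ranges: [-3.1, 3.1], [-0.84, 2.19], [0.05, 2.79], [-1.13, 4.28], [0.06, 2.93], [-2.69, 2.69]. Speed limits (rad/s): [2.22, 2.22, 2.79, 3.14, 3.14, 3.14].

## Interface

Orientations are given as a unit quaternion [w, x, y, z].
In Python, from cell import r gives the robot as it stands. The module is installed in compiled form; this text tells all that it offers.
- The arm moves only by the tool step_arm, never from a script. Its argument "targets" is a list of rows, each an object with "jaw": the opening, from 0 (shut) to 1 (fully open); "dp": the shift along the world's x, y, z in cm, a list of three; "twist": the turn about the world's z in rad. In form: [{"jaw": jaw, "dp": [x, y, z], "twist": twist}, ...]. A call has 1 to 10 rows; each row is the pose to reach, as a shift and turn from the pose commanded when the call began; what a row does not reach only later rows make up. A row lasts 1/10 s, in which the tool goes at most 50 mm and 8.59 degrees, less where a joint would pass 70% of its speed; a pose out of reach is approached as far as the arm can. A call with a gripper value outside its range is refused whole. The fingers move at their own pace and stop on an object; "force" is the grip in N (left out, the last holds). Time passes only in rows, so rows that repeat a pose let the fingers close. It gives the time, the measured TCP pose, the force and the opening at its end, in the units of the state.
- r.get_obs(): the state, without advancing time (a new reading comes with each control period).
- r.camera(name): name is "scene" or "top"; returns (picture, depth): 384x512x3 uint8, red, green, blue; 384x512 float32, mm along the optical axis (not along the pixel's ray), 0 where there is no reading.
- r.get_calibration(name): a dict with "vfov" (degrees; the focal length in pixels is half the picture's height over the tangent of half this angle, whatever the lens; pixels are square), "cx", "cy" (the principal point, pixels), "pose" (4x4, takes a point from camera to world coordinates). Camera axes: x right, y down, z forward; pixel columns grow to the right and rows downward; lengths in mm; the calibration is good to about 2 mm. A picture is of the moment at which its call begins. get_calibration takes no time and is no camera call.
- r.sign_off(): hands the job in, once; it reports no verdict.
Trained networks look in the newest picture that a camera, given by its name, has taken for a name from the list of things; names that differ only in an ending like _2 or _b are one class to them, and where a whole thing is asked for, a point or a joint stands for the part that bears it (a point fixed in the world has none). Each returns a list of dicts, best first, with "conf" (0 to 1); they miss things now and then, are a little off and sometimes report something else, mostly with a low value. They report only what shows in the picture. A call takes as long as a camera call.
- r.recognise(label, camera): "extent" ([left, top, width, height] in pixels, round what is visible of it).
- r.trace(label, camera): "region" (384x512 bool, what is visible of it) and "extent" ([left, top, width, height] in pixels, round what is visible of it).
The state is a dict: "time_s": time; "joint_pos": joint angles; "joint_vel": joint speeds; "tau": joint torques, N m; "tool_pos": TCP position; "tool_rot": TCP orientation; "force": force on the tool from outside, world axes, zero at the start; "torque": the same for the moment, N m; "width": finger opening in mm.
Only numpy, scipy, OpenCV 4.12 (cv2) and the standard library are available. Lean on these libraries where they do the work, as an engineer would, in place of code of your own. Each camera call takes 0.05 s, during which the arm holds its last target. There are 200 camera calls.

## Working session

There is one attempt and no reset: what is moved stays moved. The work goes in short steps, Python scripts to look and compute and a tool call to move; the robot and the scene stay as the last step left them, time stands still between calls to the robot, and variables do not carry over. Pictures are saved under pics/ and viewed, on a budget of 10 in all, crops included, one or two more only if the job needs it, and the job is handed in when it is done.

Besides the shell and the picture viewer there is one more tool, called after "Emit:" as name([rows], argument=value, ...), one row to a line, values as JSON. step_arm: Moves the arm, as the interface text tells. Its arguments: {"type":"object","properties":{"targets":{"type":"array"},"force":{"type":"number"}},"required":["targets"]}

```bash
mkdir -p pics
cat > h.py <<'E'
import numpy as np, cv2
from cell import r
def cal(n):
    c=r.get_calibration(n); f=192/np.tan(np.radians(c['vfov'])/2); return f,c['cx'],c['cy'],np.array(c['pose'])
def w(n,u,v,d):
    f,cx,cy,P=cal(n); return (P@np.array([(u-cx)*d/f,(v-cy)*d/f,d,1]))[:3]
def px(n,p):
    f,cx,cy,P=cal(n); q=np.linalg.inv(P)@np.append(p,1); return f*q[0]/q[2]+cx,f*q[1]/q[2]+cy
E
python3 - <<'E'
from h import *
ims=[]
for n in('scene','top'):
    im,d=r.camera(n); np.save(n+'.npy',d); cv2.imwrite(f'{n}.png',im[...,::-1]); print(n,np.round(cal(n)[3],3).tolist(),cal(n)[:3])
    cv2.imwrite(f'pics/{n}0.png',cv2.resize(im[...,::-1],(800,600)))
    for l in('timer','wheel_left','start','tumbler','mill','bottle','tea_tin','notebook','candle'):
        print(l,[(np.round(x['extent']).tolist(),round(x['conf'],2)) for x in r.recognise(l,n)][:3])
print(r.get_obs())
E
```

```text
scene [[-0.797, -0.283, 0.534, -489.223], [-0.605, 0.355, -0.713, 1162.656], [0.012, -0.891, -0.454, 887.58], [0.0, 0.0, 0.0, 1.0]] (np.float64(481.8357857816084), 257.9240840639144, 192.4386863740712)
timer [([228.0, 169.0, 56.0, 40.0], 0.84)]
wheel_left [([244.0, 187.0, 9.0, 2.0], 0.5)]
start []
tumbler []
mill [([185.0, 236.0, 10.0, 28.0], 0.85)]
bottle [([159.0, 221.0, 9.0, 31.0], 0.64)]
tea_tin []
notebook [([152.0, 269.0, 84.0, 49.0], 0.85)]
candle []
top [[0.015, -0.994, 0.108, 287.198], [-1.0, -0.015, 0.001, -89.655], [0.001, -0.108, -0.994, 1607.219], [0.0, 0.0, 0.0, 1.0]] (np.float64(432.8266247018136), 249.85264501574284, 185.84484034191223)
timer [([252.0, 148.0, 75.0, 40.0], 0.87)]
wheel_left []
start []
tumbler [([360.0, 141.0, 31.0, 24.0], 0.7)]
mill [([140.0, 189.0, 13.0, 6.0], 0.68)]
bottle [([143.0, 158.0, 11.0, 9.0], 0.58)]
tea_tin [([378.0, 163.0, 30.0, 15.0], 0.76), ([141.0, 183.0, 14.0, 11.0], 0.44), ([252.0, 145.0, 75.0, 43.0], 0.29)]
notebook [([84.0, 198.0, 63.0, 55.0], 0.62)]
candle [([363.0, 183.0, 15.0, 7.0], 0.49), ([248.0, 143.0, 74.0, 46.0], 0.23)]
{'time_s': 1.0, 'joint_pos': array([-1.39062356e+00,  4.90892223e-01,  1.55890346e+00,  1.14848106e-05,
        1.09169081e+00, -1.05639810e-01]), 'joint_vel': array([ 2.73262617e-04, -1.18995877e-03,  1.46694229e-04,  4.93822570e-04,
        7.67419647e-05, -1.00879223e-04]), 'tau': array([ 3.43828015e-04, -6.12473845e+01, -2.58430785e+01,  6.92819967e-02,
        4.44708858e-02, -1.19450758e-05]), 'tool_pos': array([ 176.20911246, -599.6440123 ,  404.76458114]), 'tool_rot': array([5.28510366e-05, 9.89806638e-01, 1.42417757e-01, 7.07001982e-06]), 'force': array([ 1.00870749, -0.31472883,  0.21544334]), 'torque': array([-0.02178727,  0.05898277,  0.02510588]), 'width': 95.30276164884933}
```

Run:
```python
import cv2,numpy as np
t=cv2.imread('top.png');s=cv2.imread('scene.png')
a=cv2.resize(t[135:200,240:340],(800,520),interpolation=cv2.INTER_CUBIC)
cv2.imwrite('pics/a.png',a)
b=cv2.resize(s[155:225,210:300],(760,591),interpolation=cv2.INTER_CUBIC)
cv2.imwrite('pics/b.png',b)
cv2.imwrite('pics/c.png',np.hstack([cv2.resize(t,(400,300)),cv2.resize(s,(400,300))]))
```

```text
(no output)
```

View pics/a.png

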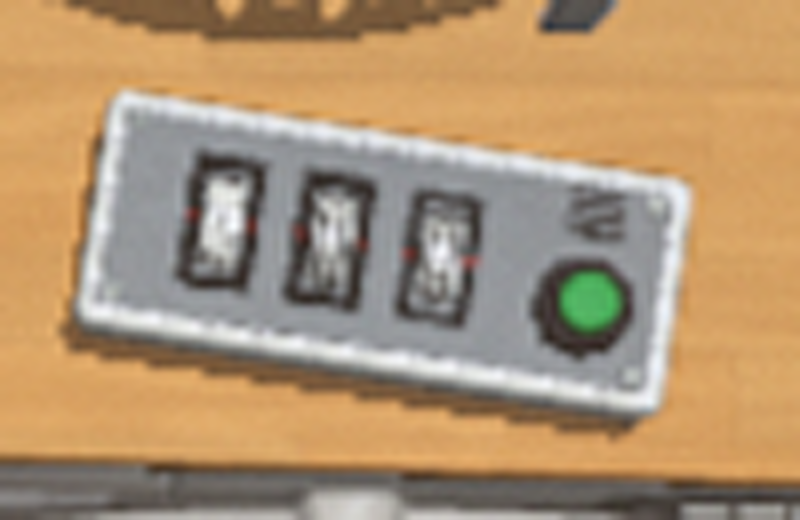

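View pics/b.png

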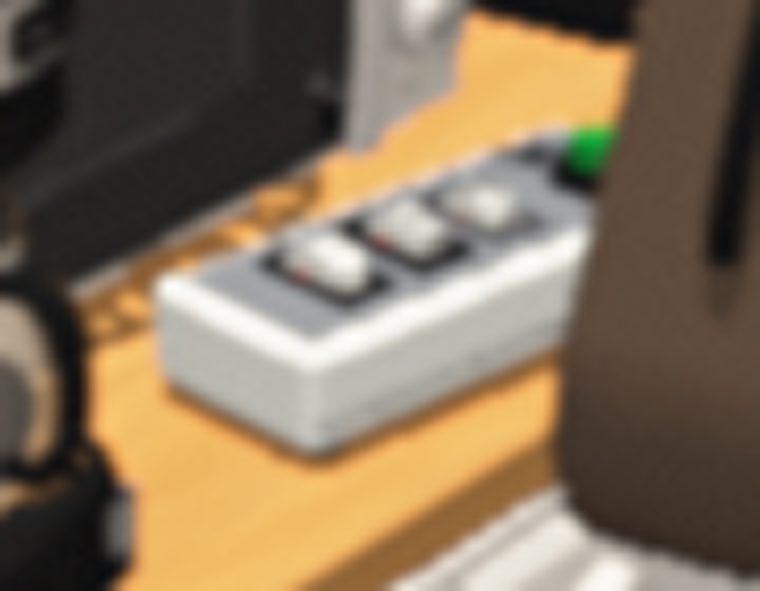

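View pics/c.png

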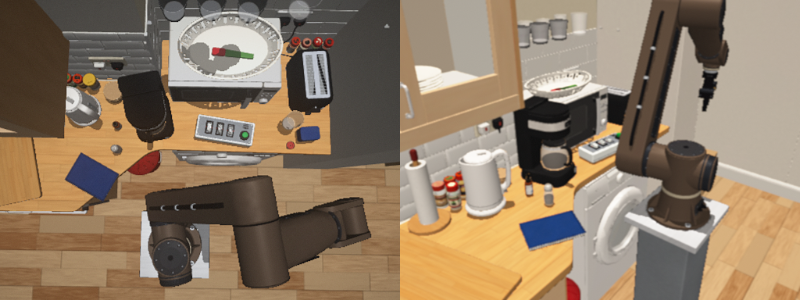

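Viewed 3: the timer is at top pixels about (250–327, 147–187), with its row yawed about -8° in the picture and the key at about (313.5, 172). The wheels are at about (268, 163), (282, 165) and (295, 167). The dots are only about 1 px, so single frames are marginal for reading them. Next I'll work out the pose.

```bash
cat >> h.py <<'E'
def cloud(n,d):
    f,cx,cy,P=cal(n); v,u=np.mgrid[:384,:512]; c=np.stack([(u-cx)*d/f,(v-cy)*d/f,d],-1); return c@P[:3,:3].T+P[:3,3]
E
python3 - <<'E'
from h import *
from scipy import ndimage
im=cv2.imread('top.png'); W=cloud('top',np.load('top.npy')); z=W[...,2]
sub=np.zeros_like(z,bool); sub[140:195,245:335]=1
m=(z>45)&(z<90)&sub; l,n=ndimage.label(m); k=np.argmax(ndimage.sum(m,l,range(1,n+1)))+1; m=l==k
print('top z median',np.median(z[m]), m.sum(),'table',np.median(z[sub&(z<25)]))
P=W[m][:,:2]; R=cv2.minAreaRect(P.astype(np.float32)); print(R)
h=cv2.cvtColor(im,cv2.COLOR_BGR2HSV)
g=(h[...,0]>45)&(h[...,0]<80)&(h[...,1]>120)&sub; print('green',W[g].mean(0),g.sum(),np.argwhere(g).mean(0))
red=((h[...,0]<8)|(h[...,0]>172))&(h[...,1]>70)&m; print('red',np.round(W[red]).tolist())
dk=(h[...,2]<90)&m; l,n=ndimage.label(dk)
for i in range(1,n+1):
    if (l==i).sum()>10: print('dark',np.round(W[l==i].mean(0)),(l==i).sum())
np.set_printoptions(linewidth=200)
print(np.round(z[155:178,260:320:1]).astype(int)[:, :45])
# microwave
print('tall things near',[ (np.round(W[(z>lo)&(np.abs(W[...,1]+150)<250)&(W[...,0]>450)].min(0)).tolist()) for lo in (110,150,200)])
E
```

```text
top z median 56.85279247076335 2180 table 0.10755023514184359
((532.5687255859375, -223.09512329101562), (269.86846923828125, 110.45325469970703), 81.70221710205078)
green [ 506.12555759 -312.68248404   80.7107161 ] 41 [172.12195122 313.12195122]
red [[547.0, -138.0, 61.0], [543.0, -138.0, 64.0], [544.0, -163.0, 61.0], [540.0, -163.0, 58.0], [541.0, -185.0, 59.0], [536.0, -163.0, 61.0], [536.0, -185.0, 64.0], [537.0, -189.0, 59.0], [538.0, -214.0, 56.0], [533.0, -185.0, 62.0], [533.0, -214.0, 61.0], [531.0, -236.0, 53.0], [527.0, -236.0, 58.0], [527.0, -261.0, 62.0], [527.0, -265.0, 57.0], [524.0, -262.0, 55.0]]
dark [ 564. -150.   61.] 22
dark [ 535. -199.   60.] 66
dark [ 547. -240.   56.] 12
dark [ 525. -146.   60.] 29
dark [ 500. -309.   67.] 57
[[58 53 55 ... 54 59 57]
 [60 57 56 ... 50 59 58]
 [62 51 59 ... 54 56 60]
 ...
 [56 54 55 ... 58 49 59]
 [53 57 58 ... 59 57 50]
 [40 33 44 ... 53 57 61]]
tall things near [[488.0, -400.0, 110.0], [488.0, -400.0, 150.0], [488.0, -400.0, 200.0]]
```

```bash
cat >> h.py <<'E'
C=np.array([532.6,-223.1]); X=np.array([.9895,-.1444]); Y=np.array([.1444,.9895])
def rect(n,img,z=75,s=8,y0=100,y1=-50,h=32):
    # rectified view: up = timer +x, left = timer +y
    ny=int((y0-y1)*s); nx=int(2*h*s); f,cx,cy,P=cal(n); Pi=np.linalg.inv(P)
    j,i=np.meshgrid(np.arange(ny),np.arange(nx)); ty=y0-j/s; tx=h-i/s
    p=C+tx[...,None]*X+ty[...,None]*Y; q=np.concatenate([p,np.full(p.shape[:2]+(1,),z)],-1)@Pi[:3,:3].T+Pi[:3,3]
    return cv2.remap(img,(f*q[...,0]/q[...,2]+cx).astype(np.float32),(f*q[...,1]/q[...,2]+cy).astype(np.float32),cv2.INTER_CUBIC)
def avg(n,k=8):
    return np.mean([r.camera(n)[0].astype(np.float32) for _ in range(k)],0)
E
python3 - <<'E'
from h import *
a=avg('top',8); np.save('avg0.npy',a); b=avg('scene',4); np.save('avgs0.npy',b)
A=rect('top',a,s=5.3); B=rect('scene',b,s=5.3)[:250]
o=np.vstack([A,B])[:600]; cv2.imwrite('pics/d.png',np.clip(o[...,::-1],0,255).astype(np.uint8)[:, :800]); print(o.shape)
W=cloud('top',np.load('top.npy')); z=W[...,2]
k=(z>130)&(W[...,1]<0)&(W[...,1]>-420)&(W[...,0]>430)
for y in range(0,-420,-60):
    q=W[k&(W[...,1]<y)&(W[...,1]>=y-60)]; print(y,len(q),np.round(q[q[:,0].argsort()[:3]]).tolist() if len(q) else '')
print(np.std([r.get_obs()['force'] for _ in range(3)],0))
E
```

```text
(589, 795, 3)
0 2474 [[669.0, -59.0, 217.0], [669.0, -46.0, 228.0], [669.0, -44.0, 138.0]]
-60 2354 [[669.0, -72.0, 207.0], [669.0, -102.0, 196.0], [669.0, -79.0, 155.0]]
-120 2340 [[669.0, -167.0, 161.0], [669.0, -129.0, 197.0], [669.0, -145.0, 211.0]]
-180 2458 [[669.0, -193.0, 226.0], [669.0, -187.0, 226.0], [669.0, -219.0, 226.0]]
-240 2540 [[631.0, -296.0, 166.0], [631.0, -294.0, 136.0], [631.0, -299.0, 151.0]]
-300 1957 [[631.0, -314.0, 139.0], [631.0, -307.0, 138.0], [631.0, -301.0, 136.0]]
-360 2786 [[670.0, -392.0, 181.0], [671.0, -374.0, 153.0], [671.0, -371.0, 152.0]]
[0. 0. 0.]
```

View pics/d.png

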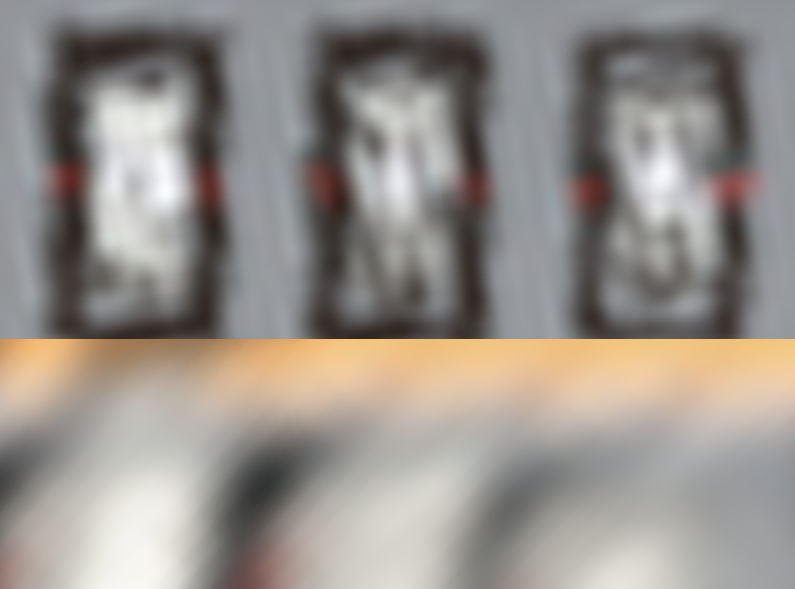

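Viewed 4: the wheels line up with my frame, and the left one shows few dots (about 0–1). The digits aren't safely readable, so I'll reference each wheel at its 0 stop.

Emit:
step_arm([
  {"jaw": 0, "dp": [4, 5, 0], "twist": -0.1},
  {"jaw": 0, "dp": [36.7, 45.1, -8], "twist": -0.43},
  {"jaw": 0, "dp": [36.7, 45.1, -8], "twist": -0.43},
  {"jaw": 0, "dp": [36.7, 45.1, -8], "twist": -0.43},
  {"jaw": 0, "dp": [36.7, 45.1, -8], "twist": -0.43},
  {"jaw": 0, "dp": [36.7, 45.1, -8], "twist": -0.43},
  {"jaw": 0, "dp": [36.7, 45.1, -8], "twist": -0.43},
  {"jaw": 0, "dp": [36.7, 45.1, -8], "twist": -0.43},
  {"jaw": 0, "dp": [36.7, 45.1, -8], "twist": -0.43},
  {"jaw": 0, "dp": [36.7, 45.1, -8], "twist": -0.43},
], force=20)

```text
time_s: 2.6
tool_pos: [488.8, -214.9, 337.9]
tool_rot: [0.0, 0.997, -0.072, 0.0]
force: [0.0, -0.8, 0.1]
width: 20.8
```

Emit:
step_arm([
  {"jaw": 0, "dp": [4, 5, -1], "twist": 0},
  {"jaw": 0, "dp": [4, 5, -2], "twist": 0},
  {"jaw": 0, "dp": [4, 5, -2], "twist": 0},
  {"jaw": 0, "dp": [4, 5, -2], "twist": 0},
])

```text
time_s: 3.0
tool_pos: [527.5, -167.0, 317.8]
tool_rot: [-0.0, 0.997, -0.072, -0.0]
force: [0.5, -0.1, 0.9]
width: 0.5
```

```bash
cat > st.py <<'E'
from h import *
o=r.get_obs(); q=o['tool_rot']; p=o['tool_pos']; d=p[:2]-C
yaw=np.degrees(2*np.arctan2(q[2],q[1])); print('t',round(o['time_s'],2),'p',np.round(p,1),'tip z',round(p[2]-190,1),'timer xy',np.round([d@X,d@Y],1),'yaw',round(yaw,2),'F',np.round(o['force'],1),'w',round(o['width'],1))
E
python3 st.py
```

```text
t 3.0 p [ 527.5 -167.   317.8] tip z 127.8 timer xy [-13.1  54.7] yaw -8.24 F [ 0.5 -0.1  0.9] w 0.5
```

Emit:
step_arm([
  {"jaw": 0, "dp": [2.4, 1.7, -3], "twist": 0},
  {"jaw": 0, "dp": [2.4, 1.7, -4.7], "twist": 0},
  {"jaw": 0, "dp": [2.4, 1.7, -4.7], "twist": 0},
])

```text
time_s: 3.3
tool_pos: [551.0, -150.8, 269.6]
tool_rot: [-0.0, 0.997, -0.073, -0.001]
force: [-0.7, -0.9, -0.4]
width: 0.4
```

```bash
cat > wz.py <<'E'
from h import *
W=cloud('top',np.load('top.npy')); d=W[...,:2]-C; tx=d@X; ty=d@Y; z=W[...,2]
for y in (75,25,-25):
    m=(abs(tx)<6)&(abs(ty-y)<7); print(y,m.sum(),round(np.median(z[m]),1),round(z[m].mean(),1))
m=(abs(abs(tx)-42)<7)&(abs(ty)<120); print('housing',z[m].mean()); m=((tx+12)**2+(ty+92)**2<100); print('key',z[m].mean())
E
python3 wz.py; python3 st.py
```

```text
75 15 73.3 73.8
25 13 75.0 75.2
-25 12 71.0 71.9
housing 56.163040566221326
key 81.09967926451327
t 3.3 p [ 551.  -150.8  269.6] tip z 79.6 timer xy [ 7.8 74.2] yaw -8.33 F [-0.7 -0.9 -0.4] w 0.4
```

Emit:
step_arm([
  {"jaw": 0, "dp": [0, 0, -0.3], "twist": 0},
  {"jaw": 0, "dp": [0, 0, -0.3], "twist": 0},
])

```text
time_s: 3.5
tool_pos: [551.4, -150.6, 268.8]
tool_rot: [0.0, 0.997, -0.073, 0.0]
force: [0.2, -0.6, 0.3]
width: 1.0
```

Emit:
step_arm([
  {"jaw": 0, "dp": [0, 0, -0.2], "twist": 0},
  {"jaw": 0, "dp": [0, 0, -0.2], "twist": 0},
])

```text
time_s: 3.7
tool_pos: [551.6, -150.0, 266.5]
tool_rot: [0.0, 0.997, -0.072, 0.0]
force: [0.1, 0.3, -0.1]
width: 0.6
```

Emit:
step_arm([
  {"jaw": 0, "dp": [0, 0, -0.1], "twist": 0},
  {"jaw": 0, "dp": [0, 0, -0.1], "twist": 0},
])

```text
time_s: 3.9
tool_pos: [551.7, -149.7, 265.1]
tool_rot: [0.0, 0.997, -0.072, 0.0]
force: [-0.6, -0.2, -0.2]
width: 0.3
```

Emit:
step_arm([
  {"jaw": 0, "dp": [0, 0, -0.2], "twist": 0},
  {"jaw": 0, "dp": [0, 0, -0.2], "twist": 0},
  {"jaw": 0, "dp": [0, 0, -0.2], "twist": 0},
])

```text
time_s: 4.2
tool_pos: [551.9, -149.7, 263.2]
tool_rot: [0.0, 0.997, -0.072, 0.0]
force: [-0.6, 0.1, 4.1]
width: 0.1
```

Emit:
step_arm([
  {"jaw": 0, "dp": [0, 0, -0.1], "twist": 0},
  {"jaw": 0, "dp": [0, 0, -0.1], "twist": 0},
])

```text
time_s: 4.4
tool_pos: [552.0, -149.7, 262.3]
tool_rot: [0.0, 0.997, -0.072, 0.0]
force: [0.1, 0.7, 7.6]
width: 0.7
```

Emit:
step_arm([
  {"jaw": 0, "dp": [0, 0, -0.1], "twist": 0},
  {"jaw": 0, "dp": [-0.5, 0.07, -0.1], "twist": 0},
  {"jaw": 0, "dp": [-0.99, 0.14, -0.1], "twist": 0},
  {"jaw": 0, "dp": [-1.48, 0.22, -0.1], "twist": 0},
])

```text
time_s: 4.8
tool_pos: [537.4, -147.5, 261.8]
tool_rot: [0.0, 0.997, -0.072, 0.002]
force: [6.7, 0.3, 9.4]
width: 0.1
```

Emit:
step_arm([
  {"jaw": 0, "dp": [-0.3, 0.04, 0], "twist": 0},
  {"jaw": 0, "dp": [-0.3, 0.04, 0], "twist": 0},
])

```text
time_s: 5.0
tool_pos: [534.7, -147.3, 262.1]
tool_rot: [0.001, 0.997, -0.072, 0.002]
force: [3.9, -0.1, 8.8]
width: 0.1
```

Emit:
step_arm([
  {"jaw": 0, "dp": [0, 0, 0.6], "twist": 0},
  {"jaw": 0, "dp": [1.0, -0.15, 0.6], "twist": 0},
  {"jaw": 0, "dp": [1.98, -0.29, 0.5], "twist": 0},
  {"jaw": 0, "dp": [1.98, -0.29, 0.1], "twist": 0},
  {"jaw": 0, "dp": [1.98, -0.29, -0.04], "twist": 0},
  {"jaw": 0, "dp": [1.98, -0.29, -0.04], "twist": 0},
  {"jaw": 0, "dp": [1.48, -0.22, -0.04], "twist": 0},
  {"jaw": 0, "dp": [0.99, -0.14, -0.04], "twist": 0},
])

```text
time_s: 5.8
tool_pos: [545.3, -148.9, 261.6]
tool_rot: [0.001, 0.997, -0.072, 0.003]
force: [9.2, -1.3, 10.1]
width: 0.5
```

Emit:
step_arm([
  {"jaw": 0, "dp": [-0.5, 0.07, 0], "twist": 0},
])

```text
time_s: 5.9
tool_pos: [540.2, -148.2, 261.6]
tool_rot: [0.001, 0.997, -0.072, 0.003]
force: [8.1, -1.4, 10.3]
width: 0.5
```

Emit:
step_arm([
  {"jaw": 0, "dp": [-0.5, 0.07, 0], "twist": 0},
])

```text
time_s: 6.0
tool_pos: [535.2, -147.5, 261.6]
tool_rot: [0.001, 0.997, -0.072, 0.003]
force: [8.2, -1.3, 10.1]
width: 0.8
```

The sideways force stays constant at about 8–9 N, so the finger is slipping and the left wheel is at its 0 stop. Now I'll roll it forward two faces (28 mm).

Emit:
step_arm([
  {"jaw": 0, "dp": [0, 0, 0.6], "twist": 0},
  {"jaw": 0, "dp": [-0.55, 0.08, 0.5], "twist": 0},
  {"jaw": 0, "dp": [-0.55, 0.08, 0.1], "twist": 0},
  {"jaw": 0, "dp": [-0.55, 0.08, -0.05], "twist": 0},
  {"jaw": 0, "dp": [-0.55, 0.08, -0.05], "twist": 0},
  {"jaw": 0, "dp": [0.1, -0.01, -0.05], "twist": 0},
  {"jaw": 0, "dp": [0.8, -0.11, -0.05], "twist": 0},
  {"jaw": 0, "dp": [1.5, -0.21, -0.05], "twist": 0},
  {"jaw": 0, "dp": [2.22, -0.32, -0.05], "twist": 0},
  {"jaw": 0, "dp": [2.22, -0.32, -0.05], "twist": 0},
])

```text
time_s: 7.0
tool_pos: [557.0, -150.4, 260.5]
tool_rot: [0.0, 0.997, -0.072, 0.001]
force: [3.5, 1.2, 12.7]
width: 0.1
```

```bash
python3 st.py
```

```text
t 7.0 p [ 557.  -150.4  260.5] tip z 70.5 timer xy [13.7 75.4] yaw -8.27 F [ 3.5  1.2 12.7] w 0.1
```

Emit:
step_arm([
  {"jaw": 0, "dp": [0, 0, 0.6], "twist": 0},
  {"jaw": 0, "dp": [-1.4, 0.2, 0.7], "twist": 0},
  {"jaw": 0, "dp": [-2.74, 0.4, 0.5], "twist": 0},
  {"jaw": 0, "dp": [-2.74, 0.4, 0.05], "twist": 0},
  {"jaw": 0, "dp": [-2.74, 0.4, 0.05], "twist": 0},
  {"jaw": 0, "dp": [-2.04, 0.3, 0.05], "twist": 0},
  {"jaw": 0, "dp": [-1.34, 0.2, 0.05], "twist": 0},
  {"jaw": 0, "dp": [-0.64, 0.1, 0.05], "twist": 0},
  {"jaw": 0, "dp": [0.02, 0, 0.05], "twist": 0},
  {"jaw": 0, "dp": [0.02, 0, 0.05], "twist": 0},
])

```text
time_s: 8.0
tool_pos: [557.8, -150.5, 260.9]
tool_rot: [0.0, 0.997, -0.072, 0.002]
force: [4.0, 2.3, 9.3]
width: 0.1
```

Emit:
step_arm([
  {"jaw": 0, "dp": [0, 0, 0.8], "twist": 0},
  {"jaw": 0, "dp": [0, 0, 2], "twist": 0},
  {"jaw": 0, "dp": [-8, -8, 7], "twist": 0},
  {"jaw": 0, "dp": [-16, -20, 10], "twist": 0},
  {"jaw": 0, "dp": [-16, -30, 10], "twist": 0},
  {"jaw": 0, "dp": [-16, -40, 10], "twist": 0},
  {"jaw": 0, "dp": [-16, -40, 10], "twist": 0},
  {"jaw": 0, "dp": [-16, -40, 10], "twist": 0},
  {"jaw": 0, "dp": [-16, -40, 10], "twist": 0},
  {"jaw": 0, "dp": [-16, -40, 10], "twist": 0},
])

```text
time_s: 9.0
tool_pos: [407.9, -507.0, 355.3]
tool_rot: [-0.0, 0.997, -0.072, -0.0]
force: [0.4, 0.2, 0.0]
width: 0.4
```

```bash
python3 st.py
cat > look.py <<'E'
import sys
from h import *
k=sys.argv[1]; a=avg('top',6); np.save(f'avg{k}.npy',a)
A=rect('top',np.load('avg0.npy'),s=5.3,h=28); B=rect('top',a,s=5.3,h=28)
cv2.imwrite(f'pics/look{k}.png',np.clip(np.vstack([A,B])[...,::-1],0,255).astype(np.uint8))
E
python3 look.py 1
```

```text
t 9.0 p [ 407.9 -507.   355.3] tip z 165.3 timer xy [ -82.4 -298.9] yaw -8.28 F [0.4 0.2 0. ] w 0.4
```

View pics/look1.png

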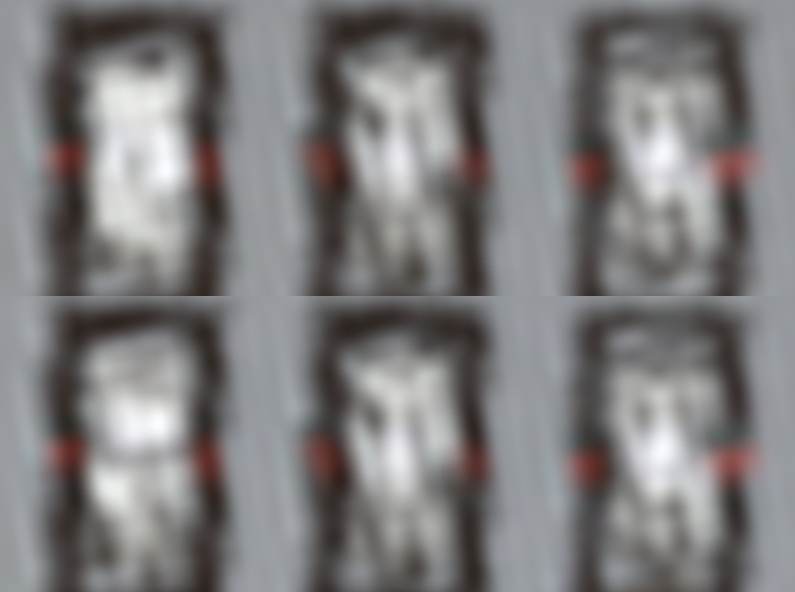

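Viewed 5: the left wheel has changed, and now has a dark band near the tick line (140, 455) with dots below it. The middle and right wheels haven't changed. I'll check the raw pixels.

Run:
```python
from h import *
np.set_printoptions(linewidth=220)
for k in ('0','1'):
    a=np.load(f'avg{k}.npy').mean(-1).round().astype(int)
    for y in (75,25,-25):
        p=np.append(C+y*Y,76); u,v=px('top',p); print(k,y,'top px',round(u,2),round(v,2))
        if k=='0' or y==75: print(a[int(round(v))-8:int(round(v))+9,int(round(u))-5:int(round(u))+6])
```

```text
0 75 top px 267.18 161.29
[[151 153 138 127 147 157 157 155 153 153 151]
 [153 157 111  73  88  96 100 107 126 130 148]
 [152 158  98  46  45  40  45  51  68  76  93]
 [152 140  83  61  83  93  98  99  98  67  50]
 [154 111  59  88 144 164 126  92 133  95  49]
 [157  99  51  84 193 217 199 186 176 104  46]
 [158  96  47 121 204 230 230 229 181  90  65]
 [159  96  43 107 197 221 221 209 139  62  90]
 [158 111  57 120 217 217 224 235 145  48  98]
 [140  89  55 156 232 189 220 240 149  56 122]
 [133  77  56 173 218 198 230 238 147  59 133]
 [110  62  55 185 218 208 196 179 103  50 130]
 [ 97  50  77 182 213 210 178 158  95  41 129]
 [ 95  59  90 120 174 198 196 161  87  59 133]
 [ 96  59  93 104 142 134 170 132  62  90 143]
 [ 80  69 131 144 134 116 146 100  52  98 144]
 [ 71  56  91  98  89  88 102  69  48 121 153]]
0 25 top px 280.98 163.49
[[150 152 134 143 153 153 153 151 151 150 149]
 [152 136  97  88 100 100 106 123 126 144 152]
 [153 129  78  43  44  43  51  71  76  88 110]
 [153 117  68  71  79 101 101  72  52  48  66]
 [154 100  53 122 126 138 140 100  82  66  54]
 [155  97  49
[... 1553 characters left out ...]
  86  59 109 127 125 129 111  67  49]
 [157 113  62  89 171 170 151 145 149  94  49]
 [160 102  50  86 159 170 156 169 174 105  47]
 [160  99  48 130 177 213 192 180 162  91  66]
 [163  98  43 114 183 236 237 236 162  62  91]
 [161 114  58 111 172 226 230 229 142  48  99]
 [143  90  56 156 166 173 162 166 108  57 126]
 [135  79  55 200 226 194 178 194 128  61 135]
 [112  63  56 173 228 185 175 187 113  49 133]
 [ 98  48  79 118 183 182 136 158 105  41 132]
 [ 97  60  94  96 164 175 134 119  78  58 136]
 [ 97  61  95  85 147 136 131  98  58  91 145]
 [ 80  69 134 132 149 104 127  95  51  99 147]
 [ 71  54  93  95 100  76  96  71  46 123 155]]
1 25 top px 280.98 163.49
1 -25 top px 294.8 165.7
```

```bash
cat >> h.py <<'E'
ZT={75:74.2,25:75.8,-25:72.3}
def unwrap(img,y,n='top',rng=65,s=3.2,ppm=11):
    f,cx,cy,P=cal(n); Pi=np.linalg.inv(P); ph=np.radians(np.arange(rng,-rng,-1/s)); yy=np.arange(10,-10,-1/ppm)
    PH,YY=np.meshgrid(ph,yy,indexing='ij'); tx=22*np.sin(PH); z=ZT[y]-22+22*np.cos(PH)
    p=np.concatenate([C+tx[...,None]*X+(y+YY)[...,None]*Y,z[...,None]],-1)@Pi[:3,:3].T+Pi[:3,3]
    return cv2.remap(img,(f*p[...,0]/p[...,2]+cx).astype(np.float32),(f*p[...,1]/p[...,2]+cy).astype(np.float32),cv2.INTER_CUBIC)
def strip(img,y):
    u=np.clip(unwrap(img,y).mean(-1),0,255); b=cv2.GaussianBlur(u,(0,0),45); o=np.clip(u/b*150,0,255).astype(np.uint8)
    o=np.pad(o,((0,0),(6,6)))
    for a in (54,18,-18,-54):
        i=int((65-a)*3.2); o[i,:14]=255; o[i,-14:]=255; o[i+1,:14]=0; o[i+1,-14:]=0
    return cv2.resize(o,(190,o.shape[0]))
E
python3 - <<'E'
from h import *
a0=np.load('avg0.npy');a1=np.load('avg1.npy')
o=np.hstack([strip(a0,75),strip(a1,75),strip(a0,25),strip(a0,-25)]); print(o.shape); cv2.imwrite('pics/strips.png',o)
E
```

```text
(416, 760)
```

View pics/strips.png

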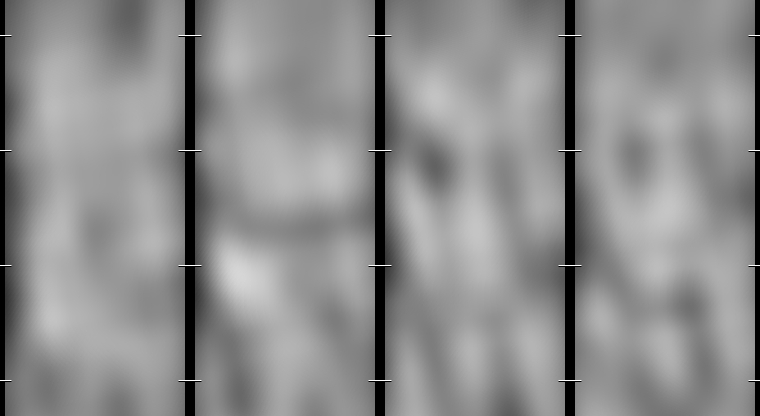

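Viewed 6: the initial left strip fits 1, a dot near the centre with a blank face above it. The new strip has a row-like mark. I'll fit a dot model to the raw pixels to read the faces properly.

```bash
cat > fit.py <<'E'
from h import *
from scipy.optimize import lsq_linear
f,cx,cy,P=cal('top'); Pi=np.linalg.inv(P); cam=P[:3,3]
PHI=np.arange(-75,75,.5); YY=np.arange(-8,8.01,.25)
ph,yy=np.meshgrid(np.radians(PHI),YY,indexing='ij'); ph=ph.ravel(); yy=yy.ravel()
def basis(y,dx,dy,pitch,rad,psi=0):
    tx=22*np.sin(ph)+dx; z=ZT[y]-22+22*np.cos(ph); xy=C+tx[:,None]*X+(y+yy+dy)[:,None]*Y; p=np.c_[xy,z]
    n=np.c_[np.sin(ph)[:,None]*X,np.cos(ph)]; v=cam-p; wgt=np.clip((n*v).sum(1)/np.linalg.norm(v,axis=1),0,None)
    q=p@Pi[:3,:3].T+Pi[:3,3]; u=f*q[:,0]/q[:,2]+cx; w=f*q[:,1]/q[:,2]+cy
    u0=int(round(u.mean()))-5; w0=int(round(w.mean()))-9; H,Wd=19,11
    idx=np.clip(np.round(w).astype(int)-w0,0,H-1)*Wd+np.clip(np.round(u).astype(int)-u0,0,Wd-1)
    den=np.bincount(idx,wgt,H*Wd)
    def im(val): return np.bincount(idx,wgt*val,H*Wd)/np.maximum(den,1e-9)
    full=np.median(np.sort(den)[-30:]); ok=den>.93*full
    ok&=True
    cols=[]; lab=[]
    for k in (1,0,-1):           # k=+1: face on +x side (number n-1)
        for i in (1,0,-1):
            for j in (1,0,-1):
                s=22*(ph-np.radians(36*k+psi)); d=np.hypot(s-i*pitch,yy-j*pitch); cols.append(im((d<rad)*1.)); lab.append((k,i,j))
    ln=sum(im((abs(22*(ph-np.radians(a+psi)))<.6)*1.) for a in (-54,-18,18,54))
    mp=im(ph); my=im(yy); ok&=(abs(mp)<np.radians(52))
    return np.array(cols).T[ok],ln[ok],mp[ok],my[ok],ok,u0,w0
def fit(a,y,dx,dy,pitch=4.2,rad=1.5,psi=0):
    B,ln,mp,my,ok,u0,w0=basis(y,dx,dy,pitch,rad,psi)
    I=a.mean(-1)[w0:w0+19,u0:u0+11].ravel()[ok]
    # I = S(phi)*(1-B c - ln l) ; alternate
    c=np.zeros(28); M=np.c_[B,ln]; V=np.c_[np.ones_like(mp),mp,mp**2,mp**3,my]
    for _ in range(8):
        t=1-M@c; s=np.linalg.lstsq(V*t[:,None],I,rcond=None)[0]; S=np.clip(V@s,60,400)
        A=M*S[:,None]; lam=6
        sol=lsq_linear(np.r_[A,lam*np.eye(28)],np.r_[S-I,np.zeros(28)],bounds=(0,1)); c=sol.x
    res=I-S*(1-M@c); return np.sqrt((res**2).mean()),c,len(I),S
if __name__=='__main__':
    a0=np.load('avg0.npy');a1=np.load('avg1.npy'); np.set_printoptions(precision=2,suppress=True,linewidth=150)
    for nm,a,y in (('L0',a0,75),('L1',a1,75),('M0',a0,25),('R0',a0,-25)):
        best=min(((fit(a,y,dx,dy,pi,rd),dx,dy,pi,rd) for dx in np.arange(-4,4.1,1) for dy in (-1.5,-.5,.5,1.5) for pi in(4.,4.6) for rd in (1.5,)),key=lambda t:t[0][0])
        (e,c,N,S),*pr=best; g=c[:27].reshape(3,3,3); print(nm,'rms',round(e,1),'N',N,'dx,dy,pitch,rad',pr,'line',round(c[27],2),'sums',g.sum((1,2)),'S',S.min(),S.max())
        print(np.hstack([g[0],np.full((3,1),-1),g[1],np.full((3,1),-1),g[2]]))
E
time python3 fit.py
```

```text
L0 rms 4.5 N 36 dx,dy,pitch,rad [np.float64(-2.0), -0.5, 4.6, 1.5] line 0.11 sums [1.35 1.89 2.97] S 158.9155098818489 248.652291507405
[[ 0.    0.28  0.53 -1.    0.23  0.27  0.1  -1.    0.    0.14  0.54]
 [ 0.17  0.    0.03 -1.    0.    0.43  0.2  -1.    0.38  0.    0.11]
 [ 0.12  0.    0.22 -1.    0.1   0.34  0.22 -1.    1.    0.8   0.  ]]
L1 rms 7.0 N 35 dx,dy,pitch,rad [np.float64(2.0), 0.5, 4.6, 1.5] line 0.0 sums [3.43 3.43 3.87] S 158.9559583985038 237.58663206486935
[[ 0.    0.    0.27 -1.    0.49  0.    0.   -1.    0.14  0.47  0.52]
 [ 0.07  0.84  0.28 -1.    0.75  0.09  0.09 -1.    0.38  0.    0.79]
 [ 0.63  0.74  0.6  -1.    0.75  0.5   0.75 -1.    0.93  0.    0.63]]
M0 rms 5.7 N 34 dx,dy,pitch,rad [np.float64(-3.0), 0.5, 4.6, 1.5] line 0.2 sums [4.   3.54 3.94] S 112.68284440059973 224.538833787386
[[ 0.    0.06  1.   -1.    0.69  0.    0.55 -1.    0.85  0.4   0.73]
 [ 0.59  0.05  0.43 -1.    0.34  0.    0.77 -1.    0.66  0.    0.58]
 [ 1.    0.17  0.7  -1.    0.5   0.    0.7  -1.    0.09  0.    0.62]]
R0 rms 5.3 N 35 dx,dy,pitch,rad [np.float64(2.0), 0.5, 4.6, 1.5] line 0.05 sums [2.31 4.25 4.4 ] S 114.84809318871396 231.58612533875356
[[ 0.28  0.    0.07 -1.    0.92  0.14  0.66 -1.    0.91  0.06  0.44]
 [ 0.14  0.61  0.56 -1.    0.57  0.    0.84 -1.    0.77  0.47  0.91]
 [ 0.33  0.    0.33 -1.    0.57  0.    0.55 -1.    0.27  0.    0.58]]
real	0m8.328s
user	0m8.360s
sys	0m0.383s
```

```bash
cat > tm.py <<'E'
from fit import *
import sys
D={0:'000000000',1:'000010000',2:'001000100',3:'001010100',4:'101000101',5:'101010101',6:'101101101',7:'101111101',8:'111101111',9:'111111111'}
D={k:np.array([int(c) for c in v],float) for k,v in D.items()}
def score(a,y,n,dx,dy,pitch,rad,psi):
    B,ln,mp,my,ok,u0,w0=basis(y,dx,dy,pitch,rad,psi)
    I=a.mean(-1)[w0:w0+19,u0:u0+11].ravel()[ok]
    c=np.concatenate([D[(n-1)%10],D[n],D[(n+1)%10]]); m=B@c; V=np.c_[np.ones_like(mp),mp,mp**2,mp**3,my]; best=9e9
    for k in (.6,.8):
        for l in (0,.3):
            t=1-k*m-l*ln; s=np.linalg.lstsq(V*t[:,None],I,rcond=None)[0]; best=min(best,np.sqrt(((I-V*t[:,None]@s)**2).mean()) if 0 else np.sqrt(((I-(V*t[:,None])@s)**2).mean()))
    return best
def run(nm,a,y,psis=(0,)):
    out=[]
    for n in range(10):
        out.append(min((round(score(a,y,n,dx,dy,pi,1.5,ps),1),n,float(dx),float(dy),pi,ps) for dx in (-3,-2,-1,0,1) for dy in (-.5,.5) for pi in (4.,4.6) for ps in psis))
    print(nm,*sorted(out)[:4],sep='\n   ')
if __name__=='__main__':
    a0=np.load('avg0.npy');a1=np.load('avg1.npy')
    for ps in ((0,),(-14,-7,7,14)):
        for nm,a,y in (('L0',a0,75),('L1',a1,75),('M0',a0,25),('R0',a0,-25)): run(nm,a,y,ps)
E
python3 tm.py
```

```text
L0
   (np.float64(11.0), 1, -1.0, -0.5, 4.0, 0)
   (np.float64(15.5), 9, -2.0, 0.5, 4.6, 0)
   (np.float64(16.2), 3, -2.0, 0.5, 4.6, 0)
   (np.float64(17.1), 5, -3.0, 0.5, 4.6, 0)
L1
   (np.float64(19.6), 7, -3.0, 0.5, 4.6, 0)
   (np.float64(21.7), 8, 1.0, 0.5, 4.6, 0)
   (np.float64(22.7), 6, 1.0, 0.5, 4.6, 0)
   (np.float64(22.9), 1, -2.0, 0.5, 4.6, 0)
M0
   (np.float64(14.3), 6, 1.0, 0.5, 4.6, 0)
   (np.float64(17.8), 7, -3.0, 0.5, 4.6, 0)
   (np.float64(19.9), 4, -1.0, 0.5, 4.0, 0)
   (np.float64(20.7), 5, 0.0, 0.5, 4.6, 0)
R0
   (np.float64(12.4), 6, 1.0, 0.5, 4.6, 0)
   (np.float64(15.8), 7, -3.0, 0.5, 4.6, 0)
   (np.float64(19.5), 8, 1.0, 0.5, 4.6, 0)
   (np.float64(19.7), 5, -3.0, 0.5, 4.0, 0)
L0
   (np.float64(12.0), 1, 1.0, -0.5, 4.0, -7)
   (np.float64(14.5), 0, 1.0, -0.5, 4.0, 14)
   (np.float64(15.5), 9, 1.0, 0.5, 4.6, -7)
   (np.float64(16.1), 8, 1.0, 0.5, 4.6, 14)
L1
   (np.float64(17.7), 5, -3.0, 0.5, 4.6, -14)
   (np.float64(18.4), 7, -3.0, 0.5, 4.6, -14)
   (np.float64(19.7), 9, -3.0, 0.5, 4.6, -14)
   (np.float64(19.8), 6, 0.0, 0.5, 4.6, 14)
M0
   (np.float64(13.6), 6, -2.0, 0.5, 4.6, 7)
   (np.float64(15.6), 7, -3.0, 0.5, 4.6, -14)
   (np.float64(19.0), 4, 1.0, -0.5, 4.6, -7)
   (np.float64(19.0), 8, -3.0, 0.5, 4.6, -14)
R0
   (np.float64(12.6), 6, -1.0, 0.5, 4.6, 7)
   (np.float64(14.3), 7, 0.0, 0.5, 4.6, -7)
   (np.float64(16.8), 8, -2.0, 0.5, 4.6, -14)
   (np.float64(19.5), 5, 0.0, 0.5, 4.6, -7)
```

Run:
```python
from tm import *
a0=np.load('avg0.npy');a1=np.load('avg1.npy'); np.set_printoptions(precision=1,suppress=True,linewidth=150)
for dx in (-1.5,0.):
  for nm,a,y in (('L0',a0,75),('L1',a1,75),('M0',a0,25),('R0',a0,-25)):
    (e,c,N,S),dy=min(((fit(a,y,dx,dy,4.6,1.5),dy) for dy in (-1,-.5,0,.5,1)),key=lambda t:t[0][0])
    g=c[:27].reshape(3,3,3); print(nm,dx,dy,'rms',round(e,1),'line',round(c[27],2),'sums',g.sum((1,2))); print(np.hstack([g[0],np.full((3,1),-1),g[1],np.full((3,1),-1),g[2]]))
D[3]=np.array([0,0,0,1,1,1,0,0,0.])
run('L1 3row',a1,75); 
D[3]=np.array([1,0,0,0,1,0,0,0,1.]);D[2]=np.array([1,0,0,0,0,0,0,0,1.])
run('L0 otherdiag',a0,75);run('L1 otherdiag',a1,75)
D[2]=np.array([0,0,0,1,0,1,0,0,0.]);D[3]=np.array([0,0,0,1,1,1,0,0,0.])
run('L0 2row',a0,75);run('L1 2row',a1,75)
D[2]=np.array([0,1,0,0,0,0,0,1,0.]);D[3]=np.array([0,1,0,0,1,0,0,1,0.])
run('L0 2col',a0,75);run('L1 2col',a1,75)
```

```text
L0 -1.5 -0.5 rms 4.2 line 0.03 sums [1.7 1.7 2.4]
[[ 0.   0.4  0.6 -1.   0.3  0.3  0.1 -1.   0.   0.2  0.6]
 [ 0.3  0.   0.  -1.   0.   0.4  0.1 -1.   0.2  0.   0.1]
 [ 0.1  0.   0.3 -1.   0.1  0.3  0.1 -1.   1.   0.2  0.1]]
L1 -1.5 -0.5 rms 6.8 line 0.0 sums [2.5 4.3 4.2]
[[ 0.   0.2  0.  -1.   0.6  0.1  0.2 -1.   0.   0.4  0.8]
 [ 0.7  0.6  0.5 -1.   0.8  0.6  1.  -1.   1.   0.   0.6]
 [ 0.5  0.   0.  -1.   0.   0.3  0.7 -1.   1.   0.   0.3]]
M0 -1.5 0 rms 8.5 line 0.25 sums [2.3 3.8 2.5]
[[ 0.   0.3  0.  -1.   1.   0.1  0.8 -1.   0.5  0.2  0.7]
 [ 0.   0.   0.4 -1.   0.3  0.   0.5 -1.   0.9  0.   0.1]
 [ 0.9  0.2  0.6 -1.   0.4  0.   0.7 -1.   0.2  0.   0. ]]
R0 -1.5 0.5 rms 7.5 line 0.1 sums [3.1 3.6 4. ]
[[ 0.   0.4  0.  -1.   0.7  0.   0.6 -1.   1.   0.4  0.9]
 [ 0.4  0.   0.4 -1.   0.4  0.   0.8 -1.   0.6  0.   0.5]
 [ 1.   0.2  0.7 -1.   0.7  0.   0.3 -1.   0.   0.   0.6]]
L0 0.0 -0.5 rms 6.1 line 0.02 sums [1.1 1.8 1.9]
[[ 0.4  0.1  0.2 -1.   0.3  0.1  0.4 -1.   0.   0.1  0.3]
 [ 0.   0.2  0.3 -1.   0.1  0.4  0.2 -1.   0.1  0.   0.5]
 [ 0.1  0.   0.  -1.   0.   0.4  0.1 -1. 
[... 1279 characters left out ...]
0, -0.5, 4.6, 0)
   (np.float64(15.5), 9, -2.0, 0.5, 4.6, 0)
   (np.float64(17.1), 5, -3.0, 0.5, 4.6, 0)
   (np.float64(17.3), 3, -1.0, 0.5, 4.0, 0)
L1 2row
   (np.float64(19.6), 3, -3.0, 0.5, 4.6, 0)
   (np.float64(19.6), 7, -3.0, 0.5, 4.6, 0)
   (np.float64(21.7), 8, 1.0, 0.5, 4.6, 0)
   (np.float64(22.2), 2, -1.0, -0.5, 4.6, 0)
L0 2col
   (np.float64(15.5), 9, -2.0, 0.5, 4.6, 0)
   (np.float64(16.7), 1, -2.0, -0.5, 4.6, 0)
   (np.float64(17.1), 5, -3.0, 0.5, 4.6, 0)
   (np.float64(17.5), 3, -2.0, -0.5, 4.6, 0)
L1 2col
   (np.float64(19.6), 7, -3.0, 0.5, 4.6, 0)
   (np.float64(21.7), 8, 1.0, 0.5, 4.6, 0)
   (np.float64(22.7), 6, 1.0, 0.5, 4.6, 0)
   (np.float64(23.4), 9, -1.0, 0.5, 4.0, 0)
```

```bash
cat > enum.py <<'E'
from tm import *
import itertools
def trip(a,y,psis=(0,),dxs=(-2,-1.2,-.4),top=5):
    E=dict(D); E['3row']=np.array([0,0,0,1,1,1,0,0,0.]); E['3col']=np.array([0,1,0,0,1,0,0,1,0.]); E['2row']=np.array([0,0,0,1,0,1,0,0,0.]);E['6row']=np.array([1,1,1,0,0,0,1,1,1.]); E['7row']=np.array([1,1,1,0,1,0,1,1,1.])
    out=[]
    for dx in dxs:
      for dy in (-.5,.2):
       for pi in (4.2,):
        for ps in psis:
          B,ln,mp,my,ok,u0,w0=basis(y,dx,dy,pi,1.5,ps); I=a.mean(-1)[w0:w0+19,u0:u0+11].ravel()[ok]
          V=np.c_[np.ones_like(mp),mp,mp**2,mp**3,my]
          for t3 in itertools.product(E,repeat=3):
            t=1-.75*(B@np.concatenate([E[k] for k in t3]))-.15*ln; A=V*t[:,None]; s=np.linalg.lstsq(A,I,rcond=None)[0]
            out.append((round(float(np.sqrt(((I-A@s)**2).mean())),1),t3,dx,dy,ps))
    out.sort(key=lambda t:t[0]); return out[:top]
if __name__=='__main__':
    a0=np.load('avg0.npy');a1=np.load('avg1.npy')
    for nm,a,y in (('L0',a0,75),('L1',a1,75),('M0',a0,25),('R0',a0,-25)): print(nm,*trip(a,y),sep='\n  ')
E
mv enum.py en.py; time OPENBLAS_NUM_THREADS=1 python3 en.py
```

```text
L0
  (10.8, (0, 1, 2), -1.2, -0.5, 0)
  (12.1, (0, 0, 2), -1.2, -0.5, 0)
  (12.4, (0, 1, 2), -1.2, 0.2, 0)
  (12.5, (1, 1, 2), -1.2, -0.5, 0)
  (12.6, (0, 0, 2), -1.2, 0.2, 0)
L1
  (19.6, ('3row', '3row', 2), -1.2, 0.2, 0)
  (19.8, (9, 7, 6), -1.2, 0.2, 0)
  (19.8, (9, 9, 6), -1.2, 0.2, 0)
  (19.8, ('3row', '3row', 6), -1.2, 0.2, 0)
  (19.8, ('2row', '3row', 2), -1.2, 0.2, 0)
M0
  (14.8, (4, 6, 7), -0.4, 0.2, 0)
  (14.9, (5, 6, 7), -0.4, 0.2, 0)
  (15.0, (2, 6, 7), -0.4, 0.2, 0)
  (15.4, (3, 6, 7), -0.4, 0.2, 0)
  (15.6, (2, 4, 7), -0.4, 0.2, 0)
R0
  (15.3, (4, 6, 8), -2, 0.2, 0)
  (15.9, (6, 6, 8), -2, 0.2, 0)
  (16.1, (4, 6, 9), -2, 0.2, 0)
  (16.2, (7, 6, 8), -2, 0.2, 0)
  (16.2, (9, 6, 8), -2, 0.2, 0)
real	0m2.493s
user	0m2.398s
sys	0m0.047s
```

```bash
cat > scan.py <<'E'
from tm import *
def scan(a,y,top=6,dxs=(-2,-1.2,-.4),psis=range(-18,19,3)):
    out=[]
    for dx in dxs:
      for dy in (-.5,.2):
        for ps in psis:
          B,ln,mp,my,ok,u0,w0=basis(y,dx,dy,4.2,1.5,ps); I=a.mean(-1)[w0:w0+19,u0:u0+11].ravel()[ok]
          V=np.c_[np.ones_like(mp),mp,mp**2,mp**3,my]
          for n in range(10):
           for l in (.1,.4,.7):
            t=1-.75*(B@np.concatenate([D[(n-1)%10],D[n],D[(n+1)%10]]))-l*ln; A=V*t[:,None]; s=np.linalg.lstsq(A,I,rcond=None)[0]
            out.append((round(float(np.sqrt(((I-A@s)**2).mean())),1),n,dx,dy,ps,l))
    out.sort(key=lambda t:t[0]); return out[:top]
if __name__=='__main__':
    a2=avg('top',6); np.save('avg2.npy',a2); a1=np.load('avg1.npy'); a0=np.load('avg0.npy')
    print('change L',abs(a2-a1)[150:175,255:275].max()); 
    print('L0',*scan(a0,75),sep='\n '); print('L1',*scan(a2,75),sep='\n '); print('M',*scan(a2,25),sep='\n '); print('R',*scan(a2,-25),sep='\n ')
E
python3 scan.py
```

```text
change L 3.0
L0
 (10.8, 1, -1.2, -0.5, 0, 0.1)
 (11.3, 1, -2, -0.5, 3, 0.1)
 (12.1, 1, -0.4, -0.5, -3, 0.1)
 (12.6, 1, -1.2, 0.2, 0, 0.1)
 (13.2, 1, -2, 0.2, 3, 0.1)
 (13.3, 1, -1.2, -0.5, 0, 0.4)
L1
 (20.4, 5, -2, 0.2, -15, 0.4)
 (20.8, 5, -0.4, 0.2, -18, 0.4)
 (21.0, 5, -2, 0.2, -15, 0.1)
 (21.2, 7, -1.2, 0.2, -6, 0.1)
 (21.6, 7, -2, 0.2, -15, 0.7)
 (21.6, 5, -1.2, 0.2, -18, 0.4)
M
 (13.0, 6, -1.2, 0.2, 3, 0.4)
 (13.2, 6, -0.4, 0.2, 0, 0.4)
 (13.6, 6, -2, 0.2, 6, 0.4)
 (14.1, 6, -2, 0.2, 6, 0.1)
 (14.3, 6, -1.2, 0.2, 3, 0.1)
 (14.3, 6, -0.4, 0.2, 3, 0.1)
R
 (12.6, 6, -0.4, 0.2, 3, 0.4)
 (13.0, 6, -1.2, 0.2, 6, 0.4)
 (13.7, 6, -2, 0.2, 9, 0.4)
 (13.9, 6, -0.4, 0.2, 3, 0.1)
 (14.1, 6, -1.2, 0.2, 6, 0.1)
 (14.4, 6, -2, 0.2, 9, 0.1)
```

```bash
cat > s2.py <<'E'
from tm import *
from scipy.optimize import minimize
def s2(a,y,dx=-1.2,psis=range(-18,19,4),D=D):
    res=[]
    def cost(p,n,full=False):
        ps,pi,dy,ddx,k,l=p
        B,ln,mp,my,ok,u0,w0=basis(y,dx+ddx,dy,pi,1.5,ps); I=a.mean(-1)[w0:w0+19,u0:u0+11].ravel()[ok]
        V=np.c_[np.ones_like(mp),mp,mp**2,mp**3,my]; t=np.clip(1-k*(B@np.concatenate([D[(n-1)%10],D[n],D[(n+1)%10]]))-l*ln,.05,1); A=V*t[:,None]; s=np.linalg.lstsq(A,I,rcond=None)[0]
        return np.sqrt(((I-A@s)**2).mean())+3*max(0,abs(ddx)-1.2)+9*max(0,abs(dy)-1.5)
    for n in range(10):
        b=sorted((cost((ps,pi,0,0,.75,.2),n),ps,pi) for ps in psis for pi in (3.6,4.2,4.8))[:2]
        for _,ps,pi in b:
            m=minimize(cost,[ps,pi,0,0,.75,.2],args=(n,),method='Nelder-Mead',options=dict(initial_simplex=np.array([[ps,pi,0,0,.75,.2]]+[[ps+4*(i==0),pi+.4*(i==1),.5*(i==2),.6*(i==3),.75+.15*(i==4),.2+.15*(i==5)] for i in range(6)]),maxfev=250))
            res.append((round(m.fun,1),n,np.round(m.x,2).tolist()))
    res.sort(key=lambda t:t[0]); return res[:5]
if __name__=='__main__':
    a0=np.load('avg0.npy');a2=np.load('avg2.npy')
    for nm,a,y in (('L0',a0,75),('L1',a2,75),('M',a2,25),('R',a2,-25)): print(nm,*s2(a,y),sep='\n  ')
E
time OPENBLAS_NUM_THREADS=1 python3 s2.py
```

```text
L0
  (np.float64(9.9), 1, [0.62, 4.17, -0.48, -0.16, 0.55, 0.14])
  (np.float64(11.2), 5, [-4.66, 5.08, 0.33, -0.06, 0.29, -0.07])
  (np.float64(11.5), 5, [-8.33, 5.0, -0.11, 1.06, 0.27, -0.13])
  (np.float64(11.7), 3, [-1.64, 5.26, 0.42, 0.0, 0.32, 0.05])
  (np.float64(11.8), 3, [-2.76, 5.09, 0.42, 0.47, 0.32, 0.13])
L1
  (np.float64(15.7), 5, [-16.77, 4.95, 0.27, -0.63, 0.46, 0.31])
  (np.float64(16.0), 5, [-18.88, 4.82, 0.25, 0.21, 0.48, 0.31])
  (np.float64(16.0), 7, [-18.54, 4.72, 0.37, 0.25, 0.48, 0.46])
  (np.float64(16.6), 7, [0.36, 4.98, 0.33, -0.42, 0.54, -0.53])
  (np.float64(17.2), 9, [-19.17, 4.83, 0.29, -0.5, 0.5, 0.39])
M
  (np.float64(10.9), 6, [2.92, 4.41, 0.1, 0.07, 0.72, 0.28])
  (np.float64(11.1), 6, [3.2, 4.46, -0.06, -0.05, 0.71, 0.27])
  (np.float64(15.1), 7, [-6.06, 4.47, 0.25, 0.02, 0.63, 0.45])
  (np.float64(15.2), 7, [-6.42, 4.36, 0.27, 0.1, 0.65, 0.37])
  (np.float64(18.4), 4, [-1.53, 4.49, -0.02, 0.27, 0.58, 0.3])
R
  (np.float64(10.3), 6, [5.44, 4.27, 0.5, 0.15, 0.76, 0.27])
  (np.float64(10.8), 6, [5.64, 4.43, 0.42, 0.28, 0.72, 0.12])
  (np.float64(14.8), 7, [-4.49, 4.61, 0.41, 0.4, 0.6, 0.23])
  (np.float64(15.3), 7, [-5.03, 4.61, 0.36, 0.34, 0.54, 0.2])
  (np.float64(15.8), 8, [-18.34, 4.52, 0.62, 0.37, 0.69, -0.04])
real	3m46.346s
user	3m42.887s
sys	0m2.985s
```

```bash
python3 st.py
```

```text
t 9.6 p [ 409.3 -504.4  354.9] tip z 164.9 timer xy [ -81.4 -296.2] yaw -8.2 F [ 0.3 -0.5  0.1] w 0.1
```

Emit:
step_arm([
  {"jaw": 0, "dp": [2, 4, -1], "twist": 0},
  {"jaw": 0, "dp": [4.3, 8.5, -2], "twist": 0},
  {"jaw": 0, "dp": [6.5, 13, -3], "twist": 0},
  {"jaw": 0, "dp": [8.8, 17.5, -4], "twist": 0},
  {"jaw": 0, "dp": [11, 22, -4], "twist": 0},
  {"jaw": 0, "dp": [12.56, 25.57, -5], "twist": 0},
  {"jaw": 0, "dp": [12.56, 25.57, -8.2], "twist": 0},
  {"jaw": 0, "dp": [12.56, 25.57, -8.7], "twist": 0},
  {"jaw": 0, "dp": [12.56, 25.57, -8.7], "twist": 0},
])

```text
time_s: 10.5
tool_pos: [534.4, -249.5, 267.3]
tool_rot: [-0.0, 0.997, -0.072, -0.001]
force: [0.8, -0.8, 0.3]
width: 0.5
```

Emit:
step_arm([
  {"jaw": 0, "dp": [0, 0, -0.2], "twist": 0},
  {"jaw": 0, "dp": [0, 0, -0.3], "twist": 0},
  {"jaw": 0, "dp": [0, 0, -0.3], "twist": 0},
])

```text
time_s: 10.8
tool_pos: [534.3, -250.0, 265.3]
tool_rot: [0.0, 0.997, -0.073, 0.0]
force: [0.3, -0.6, 0.2]
width: 0.8
```

Emit:
step_arm([
  {"jaw": 0, "dp": [0, 0, -0.15], "twist": 0},
  {"jaw": 0, "dp": [0, 0, -0.15], "twist": 0},
])

```text
time_s: 11.0
tool_pos: [534.4, -249.5, 263.3]
tool_rot: [0.0, 0.997, -0.072, 0.0]
force: [0.1, -0.5, -0.9]
width: 0.1
```

Emit:
step_arm([
  {"jaw": 0, "dp": [0, 0, -0.1], "twist": 0},
  {"jaw": 0, "dp": [0, 0, -0.1], "twist": 0},
])

```text
time_s: 11.2
tool_pos: [534.5, -249.3, 262.1]
tool_rot: [0.0, 0.997, -0.072, -0.0]
force: [0.5, 0.2, 0.5]
width: 0.3
```

Emit:
step_arm([
  {"jaw": 0, "dp": [0, 0, -0.1], "twist": 0},
  {"jaw": 0, "dp": [0, 0, -0.1], "twist": 0},
])

```text
time_s: 11.4
tool_pos: [534.5, -249.3, 261.0]
tool_rot: [-0.0, 0.997, -0.072, -0.0]
force: [0.4, -0.1, -0.2]
width: 0.8
```

Emit:
step_arm([
  {"jaw": 0, "dp": [0, 0, -0.15], "twist": 0},
  {"jaw": 0, "dp": [0, 0, -0.15], "twist": 0},
])

```text
time_s: 11.6
tool_pos: [534.5, -249.3, 259.8]
tool_rot: [0.0, 0.997, -0.072, 0.0]
force: [-1.7, 0.7, 3.7]
width: 0.7
```

Emit:
step_arm([
  {"jaw": 0, "dp": [0, 0, -0.1], "twist": 0},
  {"jaw": 0, "dp": [0, 0, -0.1], "twist": 0},
])

```text
time_s: 11.8
tool_pos: [534.5, -249.3, 259.0]
tool_rot: [0.0, 0.997, -0.072, 0.0]
force: [-0.5, 0.5, 6.6]
width: 0.8
```

Emit:
step_arm([
  {"jaw": 0, "dp": [0, 0, -0.12], "twist": 0},
  {"jaw": 0, "dp": [0, 0, -0.12], "twist": 0},
  {"jaw": 0, "dp": [-0.5, 0.07, -0.12], "twist": 0},
  {"jaw": 0, "dp": [-1.0, 0.14, -0.12], "twist": 0},
  {"jaw": 0, "dp": [-1.39, 0.2, -0.12], "twist": 0},
  {"jaw": 0, "dp": [-1.39, 0.2, -0.12], "twist": 0},
])

```text
time_s: 12.4
tool_pos: [520.3, -247.2, 258.2]
tool_rot: [0.0, 0.997, -0.072, 0.0]
force: [-3.6, 0.7, 9.7]
width: 0.1
```

```bash
python3 st.py
```

```text
t 12.4 p [ 520.3 -247.2  258.2] tip z 68.2 timer xy [ -8.7 -25.6] yaw -8.26 F [-3.6  0.7  9.7] w 0.1
```

Emit:
step_arm([
  {"jaw": 0, "dp": [0, 0, 0.8], "twist": 0},
  {"jaw": 0, "dp": [0, 0, 2], "twist": 0},
  {"jaw": 0, "dp": [2.78, 4.71, 2], "twist": 0},
  {"jaw": 0, "dp": [2.78, 4.71, 1.1], "twist": 0},
  {"jaw": 0, "dp": [2.78, 4.71, 1.0], "twist": 0},
  {"jaw": 0, "dp": [2.78, 4.71, 1.0], "twist": 0},
])

```text
time_s: 13.0
tool_pos: [548.2, -200.5, 267.4]
tool_rot: [-0.0, 0.997, -0.072, -0.0]
force: [0.5, -0.0, -0.7]
width: 0.5
```

Emit:
step_arm([
  {"jaw": 0, "dp": [0, 0, -0.2], "twist": 0},
  {"jaw": 0, "dp": [0, 0, -0.2], "twist": 0},
])

```text
time_s: 13.2
tool_pos: [548.1, -201.0, 265.5]
tool_rot: [0.0, 0.997, -0.073, 0.0]
force: [-0.2, -1.0, 1.2]
width: 0.4
```

Emit:
step_arm([
  {"jaw": 0, "dp": [0, 0, -0.1], "twist": 0},
  {"jaw": 0, "dp": [0, 0, -0.1], "twist": 0},
])

```text
time_s: 13.4
tool_pos: [548.3, -200.7, 264.7]
tool_rot: [0.0, 0.997, -0.072, 0.0]
force: [-1.4, -3.2, 2.9]
width: 0.5
```

Emit:
step_arm([
  {"jaw": 0, "dp": [0, 0, -0.17], "twist": 0},
  {"jaw": 0, "dp": [0, 0, -0.17], "twist": 0},
])

```text
time_s: 13.6
tool_pos: [548.4, -200.7, 263.3]
tool_rot: [0.0, 0.997, -0.072, 0.0]
force: [-1.6, -3.1, 8.7]
width: 0.4
```

Emit:
step_arm([
  {"jaw": 0, "dp": [-0.7, 0.1, 0], "twist": 0},
  {"jaw": 0, "dp": [-1.4, 0.2, 0], "twist": 0},
])

```text
time_s: 13.8
tool_pos: [534.8, -198.7, 263.7]
tool_rot: [0.001, 0.997, -0.072, 0.002]
force: [-0.2, -3.5, 8.6]
width: 0.9
```

Emit:
step_arm([
  {"jaw": 0, "dp": [-0.7, 0.1, 0], "twist": 0},
  {"jaw": 0, "dp": [-1.35, 0.2, 0], "twist": 0},
  {"jaw": 0, "dp": [-1.35, 0.2, 0], "twist": 0},
])

```text
time_s: 14.1
tool_pos: [520.6, -196.5, 263.4]
tool_rot: [0.0, 0.997, -0.072, 0.001]
force: [-1.6, -3.1, 7.2]
width: 0.6
```

Emit:
step_arm([
  {"jaw": 0, "dp": [0, 0, 0.8], "twist": 0},
  {"jaw": 0, "dp": [0, 0, 2.5], "twist": 0},
  {"jaw": 0, "dp": [-4, -4, 6], "twist": 0},
  {"jaw": 0, "dp": [-8, -9, 8], "twist": 0},
  {"jaw": 0, "dp": [-10, -14, 8], "twist": 0},
  {"jaw": 0, "dp": [-12, -19, 8], "twist": 0},
  {"jaw": 0, "dp": [-12, -24, 8], "twist": 0},
  {"jaw": 0, "dp": [-12, -28, 8], "twist": 0},
  {"jaw": 0, "dp": [-12, -30, 8], "twist": 0},
])

```text
time_s: 15.0
tool_pos: [400.0, -498.4, 343.3]
tool_rot: [-0.0, 0.997, -0.072, 0.0]
force: [1.1, 0.0, 0.9]
width: 0.6
```

```bash
python3 st.py
cat > l3.py <<'E'
import sys
from tm import *
k=sys.argv[1]; a=avg('top',4); np.save(f'avg{k}.npy',a)
a0=np.load('avg0.npy')
cv2.imwrite(f'pics/l{k}.png',np.clip(np.vstack([rect('top',a0,s=5.3,h=28),rect('top',a,s=5.3,h=28)])[...,::-1],0,255).astype(np.uint8))
def q(a,y):
    out=[]
    for dx in (-1.6,-.8):
      for dy in (-.2,.3):
        for ps in range(-18,19,4):
         for pi in (4.2,4.7):
          B,ln,mp,my,ok,u0,w0=basis(y,dx,dy,pi,1.5,ps); I=a.mean(-1)[w0:w0+19,u0:u0+11].ravel()[ok]
          V=np.c_[np.ones_like(mp),mp,mp**2,mp**3,my]
          for n in range(10):
           for kk in (.5,.7):
            A=V*(1-kk*(B@np.concatenate([D[(n-1)%10],D[n],D[(n+1)%10]]))-.25*ln)[:,None]; s=np.linalg.lstsq(A,I,rcond=None)[0]
            out.append((round(float(np.sqrt(((I-A@s)**2).mean())),1),n,dx,dy,ps,pi,kk))
    out.sort(key=lambda t:t[0]); seen=set(); res=[]
    for t in out:
        if t[1] not in seen: seen.add(t[1]); res.append(t)
    return res[:4]
for nm,y in (('L',75),('M',25),('R',-25)): print(nm,*q(a,y),sep='\n  ')
E
OPENBLAS_NUM_THREADS=1 python3 l3.py 3
```

```text
t 15.0 p [ 400.  -498.4  343.3] tip z 153.3 timer xy [ -91.5 -291.5] yaw -8.31 F [1.1 0.  0.9] w 0.6
L
  (16.7, 5, -1.6, 0.3, -18, 4.7, 0.5)
  (17.7, 7, -1.6, 0.3, -18, 4.7, 0.5)
  (18.1, 9, -1.6, 0.3, -18, 4.7, 0.5)
  (18.6, 4, -1.6, 0.3, 18, 4.7, 0.5)
M
  (16.1, 4, -1.6, -0.2, 2, 4.7, 0.7)
  (19.4, 6, -0.8, 0.3, -2, 4.7, 0.5)
  (20.2, 5, -0.8, 0.3, -2, 4.7, 0.5)
  (21.8, 3, -1.6, 0.3, 2, 4.7, 0.5)
R
  (15.6, 5, -0.8, 0.3, 2, 4.2, 0.5)
  (18.4, 3, -0.8, -0.2, -2, 4.7, 0.5)
  (19.3, 6, -1.6, 0.3, 6, 4.2, 0.5)
  (19.4, 4, -0.8, 0.3, 2, 4.2, 0.5)
```

View pics/l3.png

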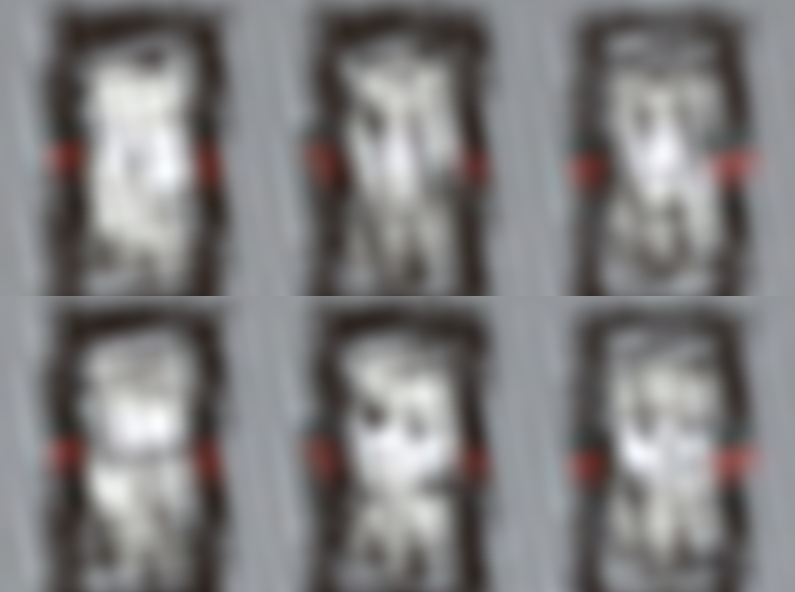

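Viewed 7: the middle wheel now clearly shows 4 (four corner dots around (400, 450)) and the right shows 5, and the model fit agrees. The left looks stuck halfway, about 4.5. Next the middle goes two back, then I nudge the left.

Emit:
step_arm([
  {"jaw": 0, "dp": [2.2, 4.4, -1], "twist": 0},
  {"jaw": 0, "dp": [4.4, 8.8, -2], "twist": 0},
  {"jaw": 0, "dp": [6.6, 13.2, -3], "twist": 0},
  {"jaw": 0, "dp": [8.8, 17.6, -3], "twist": 0},
  {"jaw": 0, "dp": [11, 22, -3], "twist": 0},
  {"jaw": 0, "dp": [13.2, 26.4, -4], "twist": 0},
  {"jaw": 0, "dp": [14.78, 29.6, -6], "twist": 0},
  {"jaw": 0, "dp": [14.78, 29.6, -7], "twist": 0},
  {"jaw": 0, "dp": [14.78, 29.6, -7], "twist": 0},
])

```text
time_s: 16.1
tool_pos: [548.4, -198.3, 271.9]
tool_rot: [-0.0, 0.998, -0.07, -0.001]
force: [-0.4, -0.5, 0.1]
width: 0.6
```

```bash
python3 st.py
```

```text
t 16.1 p [ 548.4 -198.3  271.9] tip z 81.9 timer xy [12.1 26.8] yaw -8.08 F [-0.4 -0.5  0.1] w 0.6
```

Emit:
step_arm([
  {"jaw": 0, "dp": [0, -0.15, -0.6], "twist": 0},
  {"jaw": 0, "dp": [0, -0.15, -0.75], "twist": 0},
  {"jaw": 0, "dp": [0, -0.15, -0.75], "twist": 0},
])

```text
time_s: 16.4
tool_pos: [548.3, -202.6, 265.5]
tool_rot: [0.0, 0.997, -0.073, 0.0]
force: [0.7, 0.2, 0.8]
width: -0.1
```

Emit:
step_arm([
  {"jaw": 0, "dp": [0, 0.2, -0.1], "twist": 0},
  {"jaw": 0, "dp": [0, 0.2, -0.15], "twist": 0},
  {"jaw": 0, "dp": [0, 0.2, -0.15], "twist": 0},
])

```text
time_s: 16.7
tool_pos: [548.7, -200.2, 264.3]
tool_rot: [0.0, 0.997, -0.072, 0.001]
force: [-1.1, -3.7, 6.4]
width: 0.2
```

Emit:
step_arm([
  {"jaw": 0, "dp": [0, 0, -0.1], "twist": 0},
  {"jaw": 0, "dp": [0, 0, -0.1], "twist": 0},
  {"jaw": 0, "dp": [-0.7, 0.1, -0.1], "twist": 0},
  {"jaw": 0, "dp": [-1.4, 0.2, -0.1], "twist": 0},
])

```text
time_s: 17.1
tool_pos: [535.1, -198.1, 263.7]
tool_rot: [0.001, 0.997, -0.072, 0.002]
force: [0.1, -4.5, 7.7]
width: 0.5
```

Emit:
step_arm([
  {"jaw": 0, "dp": [-0.7, 0.1, 0], "twist": 0},
  {"jaw": 0, "dp": [-1.38, 0.2, 0], "twist": 0},
  {"jaw": 0, "dp": [-1.38, 0.2, 0], "twist": 0},
])

```text
time_s: 17.4
tool_pos: [520.4, -195.7, 263.3]
tool_rot: [0.0, 0.997, -0.072, 0.0]
force: [-1.6, -1.3, 6.5]
width: 0.4
```

Emit:
step_arm([
  {"jaw": 0, "dp": [0, 0, 0.8], "twist": 0},
  {"jaw": 0, "dp": [0, 0, 2], "twist": 0},
  {"jaw": 0, "dp": [2.5, 4.65, 2], "twist": 0},
  {"jaw": 0, "dp": [2.5, 4.65, 1], "twist": 0},
  {"jaw": 0, "dp": [2.5, 4.65, 0.4], "twist": 0},
  {"jaw": 0, "dp": [2.5, 4.65, 0.2], "twist": 0},
  {"jaw": 0, "dp": [2.5, 4.65, 0.2], "twist": 0},
])

```text
time_s: 18.1
tool_pos: [545.6, -149.9, 264.5]
tool_rot: [-0.0, 0.997, -0.072, -0.001]
force: [-0.5, 0.8, -0.4]
width: 0.6
```

Emit:
step_arm([
  {"jaw": 0, "dp": [0, 0, -0.2], "twist": 0},
  {"jaw": 0, "dp": [0, 0, -0.3], "twist": 0},
  {"jaw": 0, "dp": [0, 0, -0.3], "twist": 0},
])

```text
time_s: 18.4
tool_pos: [545.7, -149.8, 262.3]
tool_rot: [0.0, 0.997, -0.072, 0.0]
force: [-3.0, -0.4, 7.0]
width: 0.1
```

Emit:
step_arm([
  {"jaw": 0, "dp": [0, 0, -0.08], "twist": 0},
  {"jaw": 0, "dp": [-0.3, 0.04, -0.08], "twist": 0},
  {"jaw": 0, "dp": [-0.6, 0.09, -0.08], "twist": 0},
  {"jaw": 0, "dp": [-0.6, 0.09, -0.08], "twist": 0},
])

```text
time_s: 18.8
tool_pos: [539.8, -148.9, 262.0]
tool_rot: [0.0, 0.997, -0.072, 0.001]
force: [-2.8, -0.5, 9.3]
width: 0.6
```

Emit:
step_arm([
  {"jaw": 0, "dp": [0, 0, 0.8], "twist": 0},
  {"jaw": 0, "dp": [0, 0, 3], "twist": 0},
  {"jaw": 0, "dp": [-5, -5, 6], "twist": 0},
  {"jaw": 0, "dp": [-10, -10, 8], "twist": 0},
  {"jaw": 0, "dp": [-12, -15, 8], "twist": 0},
  {"jaw": 0, "dp": [-14, -20, 8], "twist": 0},
  {"jaw": 0, "dp": [-14, -25, 8], "twist": 0},
  {"jaw": 0, "dp": [-14, -30, 8], "twist": 0},
  {"jaw": 0, "dp": [-14, -34, 8], "twist": 0},
])

```text
time_s: 19.7
tool_pos: [401.3, -450.8, 341.3]
tool_rot: [0.0, 0.997, -0.073, 0.0]
force: [0.5, 0.7, 0.7]
width: 0.7
```

```bash
python3 st.py; OPENBLAS_NUM_THREADS=1 python3 l3.py 4
```

```text
t 19.7 p [ 401.3 -450.8  341.3] tip z 151.3 timer xy [ -97.1 -244.2] yaw -8.33 F [0.5 0.7 0.7] w 0.7
L
  (15.4, 4, -0.8, -0.2, 2, 4.2, 0.5)
  (16.9, 6, -1.6, -0.2, 2, 4.7, 0.5)
  (18.8, 8, -0.8, -0.2, 2, 4.2, 0.5)
  (19.3, 5, -1.6, 0.3, 2, 4.2, 0.5)
M
  (11.9, 2, -1.6, -0.2, 2, 4.2, 0.5)
  (17.1, 3, -1.6, -0.2, 2, 4.2, 0.5)
  (18.7, 0, -0.8, -0.2, -6, 4.2, 0.5)
  (18.8, 4, -1.6, -0.2, 2, 4.2, 0.5)
R
  (15.7, 5, -0.8, 0.3, 2, 4.2, 0.5)
  (18.5, 3, -0.8, -0.2, -2, 4.7, 0.5)
  (19.2, 6, -1.6, 0.3, 6, 4.2, 0.5)
  (19.4, 4, -0.8, 0.3, 2, 4.2, 0.5)
```

View pics/l4.png

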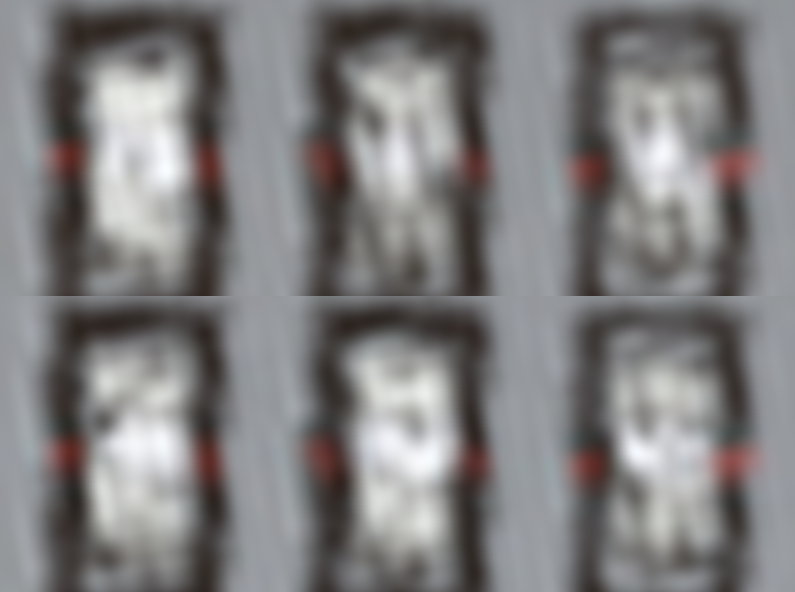

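Viewed 8: the fit reads left 4, middle 2, right 5, all in phase. I'll cross-check the left against the known middle-wheel pictures of 4 and 6, and against its own halfway state.

```bash
OPENBLAS_NUM_THREADS=1 python3 - <<'E'
from tm import *
a0,a3,a4=[np.load(f'avg{k}.npy') for k in (0,3,4)]
def st(a,y,sh=0):
    u=unwrap(a,y,rng=50,s=2,ppm=4).mean(-1)[:,10:-10]; u=u/cv2.GaussianBlur(u,(0,0),18); return u
def ncc(p,q):
    b=-1
    for i in range(-6,7,2):
        for j in range(-6,7,2):
            x=np.roll(np.roll(p,i,0),j,1)[8:-8,8:-8]; y=q[8:-8,8:-8]; b=max(b,np.corrcoef(x.ravel(),y.ravel())[0,1])
    return round(b,2)
L=st(a4,75)
for nm,a,y in (('M4',a3,25),('M6',a0,25),('R6',a0,-25),('R5',a4,-25),('M2',a4,25),('L1',a0,75),('Lhalf',a3,75)): print(nm,ncc(L,st(a,y)))
# fine phase for n=4 and 6
for n in (3,4,5,6):
    print(n,[(ps,round(min(score(a4,75,n,dx,dy,pi,1.5,ps) for dx in (-1.2,) for dy in (-.3,.2) for pi in (4.2,4.6)),1)) for ps in range(-16,17,4)])
g,d=r.camera('top'); W=cloud('top',d); h=cv2.cvtColor(g,cv2.COLOR_RGB2HSV); m=(h[...,0]>45)&(h[...,0]<80)&(h[...,1]>120); m[:140]=0;m[195:]=0; m[:,:300]=0;m[:,330:]=0
print('key',W[m].mean(0),m.sum())
E
python3 st.py
```

```text
M4 0.64
M6 0.53
R6 0.35
R5 0.25
M2 0.45
L1 0.26
Lhalf 0.23
3 [(-16, np.float64(26.6)), (-12, np.float64(27.2)), (-8, np.float64(24.1)), (-4, np.float64(27.5)), (0, np.float64(25.5)), (4, np.float64(25.3)), (8, np.float64(27.1)), (12, np.float64(28.1)), (16, np.float64(30.2))]
4 [(-16, np.float64(26.2)), (-12, np.float64(23.6)), (-8, np.float64(22.6)), (-4, np.float64(22.5)), (0, np.float64(17.2)), (4, np.float64(15.3)), (8, np.float64(21.4)), (12, np.float64(27.6)), (16, np.float64(30.9))]
5 [(-16, np.float64(28.1)), (-12, np.float64(27.2)), (-8, np.float64(24.3)), (-4, np.float64(26.8)), (0, np.float64(21.5)), (4, np.float64(20.7)), (8, np.float64(26.8)), (12, np.float64(27.1)), (16, np.float64(27.6))]
6 [(-16, np.float64(26.0)), (-12, np.float64(24.1)), (-8, np.float64(22.0)), (-4, np.float64(22.1)), (0, np.float64(18.2)), (4, np.float64(20.2)), (8, np.float64(23.0)), (12, np.float64(23.6)), (16, np.float64(22.6))]
key [ 506.15261297 -312.66870543   80.67247657] 43
t 19.95 p [ 402.2 -448.4  340.3] tip z 150.3 timer xy [ -96.5 -241.7] yaw -8.31 F [ 0.7  0.6 -0.2] w 0.3
```

Left is confirmed as 4: 0.64 correlation with the known 4, and the fit minimum is at phase 0–4°. Now the key.

Emit:
step_arm([
  {"jaw": 0, "dp": [3, 4, -1], "twist": 0},
  {"jaw": 0, "dp": [6, 8, -2], "twist": 0},
  {"jaw": 0, "dp": [9, 12, -3], "twist": 0},
  {"jaw": 0, "dp": [10.4, 13.6, -4], "twist": 0},
  {"jaw": 0, "dp": [10.4, 13.6, -6], "twist": 0},
  {"jaw": 0, "dp": [10.4, 13.6, -6.4], "twist": 0},
  {"jaw": 0, "dp": [10.4, 13.6, -6.4], "twist": 0},
  {"jaw": 0, "dp": [10.4, 13.6, -6.4], "twist": 0},
])

```text
time_s: 20.75
tool_pos: [506.5, -312.7, 277.3]
tool_rot: [0.0, 0.997, -0.072, 0.0]
force: [-0.2, 0.6, -0.8]
width: 0.5
```

Emit:
step_arm([
  {"jaw": 0, "dp": [0, 0, -0.3], "twist": 0},
  {"jaw": 0, "dp": [0, 0, -0.5], "twist": 0},
  {"jaw": 0, "dp": [0, 0, -0.5], "twist": 0},
  {"jaw": 0, "dp": [0, 0, -0.5], "twist": 0},
])

```text
time_s: 21.15
tool_pos: [506.5, -312.7, 271.6]
tool_rot: [0.0, 0.997, -0.072, 0.0]
force: [-0.9, -1.3, 0.7]
width: 0.5
```

Emit:
step_arm([
  {"jaw": 0, "dp": [0, 0, -0.3], "twist": 0},
  {"jaw": 0, "dp": [0, 0, -0.3], "twist": 0},
  {"jaw": 0, "dp": [0, 0, -0.3], "twist": 0},
])

```text
time_s: 21.45
tool_pos: [506.6, -312.6, 268.7]
tool_rot: [0.0, 0.997, -0.072, 0.0]
force: [-0.4, -1.7, 3.0]
width: 0.7
```

Emit:
step_arm([
  {"jaw": 0, "dp": [0, 0, -0.3], "twist": 0},
  {"jaw": 0, "dp": [0, 0, -0.5], "twist": 0},
  {"jaw": 0, "dp": [0, 0, -0.5], "twist": 0},
])

```text
time_s: 21.75
tool_pos: [506.6, -312.7, 263.5]
tool_rot: [0.0, 0.997, -0.072, 0.0]
force: [-1.8, -1.6, 6.7]
width: 0.4
```

Emit:
step_arm([
  {"jaw": 0, "dp": [0, 0, -0.15], "twist": 0},
  {"jaw": 0, "dp": [0, 0, -0.15], "twist": 0},
  {"jaw": 0, "dp": [0, 0, -0.15], "twist": 0},
])

```text
time_s: 22.05
tool_pos: [506.6, -312.6, 262.2]
tool_rot: [0.0, 0.997, -0.072, 0.0]
force: [-1.5, -0.0, 6.8]
width: 0.3
```

Emit:
step_arm([
  {"jaw": 0, "dp": [0, 0, 0.8], "twist": 0},
  {"jaw": 0, "dp": [0, 0, 2.5], "twist": 0},
  {"jaw": 0, "dp": [-2, -2, 7], "twist": 0},
  {"jaw": 0, "dp": [-6, -6, 9], "twist": 0},
  {"jaw": 0, "dp": [-10, -10, 9], "twist": 0},
  {"jaw": 0, "dp": [-13, -14, 9], "twist": 0},
  {"jaw": 0, "dp": [-13, -18, 9], "twist": 0},
  {"jaw": 0, "dp": [-13, -18, 9], "twist": 0},
  {"jaw": 0, "dp": [-13, -18, 9], "twist": 0},
])

```text
time_s: 22.95
tool_pos: [376.0, -493.3, 351.5]
tool_rot: [-0.0, 0.997, -0.073, -0.0]
force: [0.6, 0.7, 0.2]
width: 0.9
```

```bash
python3 st.py; OPENBLAS_NUM_THREADS=1 python3 l3.py 5
python3 - <<'E'
from h import *
a4,a5=np.load('avg4.npy'),np.load('avg5.npy'); d=abs(a5-a4).mean(-1); print('wheels change',d[150:178,258:303].max(),'key change',d[162:185,304:325].max())
g,dd=r.camera('top'); W=cloud('top',dd); h=cv2.cvtColor(g,cv2.COLOR_RGB2HSV); m=(h[...,0]>45)&(h[...,0]<80)&(h[...,1]>120); m[:140]=0;m[195:]=0; m[:,:300]=0;m[:,330:]=0
print('key',W[m].mean(0)); a0=np.load('avg0.npy'); D=abs(a5-a0).mean(-1); t=W[...,:2]
for nm,(l,tp,w_,h_) in dict(tumbler=(360,141,31,24),tin=(378,163,30,15),candle=(363,183,15,7),mill=(140,189,13,6),bottle=(143,158,11,9),notebook=(84,198,63,55)).items(): print(nm,D[tp:tp+h_,l:l+w_].mean().round(1))
E
```

```text
t 22.95 p [ 376.  -493.3  351.5] tip z 161.5 timer xy [-116. -290.] yaw -8.38 F [0.6 0.7 0.2] w 0.9
L
  (15.3, 4, -0.8, -0.2, 2, 4.2, 0.5)
  (16.7, 6, -1.6, -0.2, 2, 4.7, 0.5)
  (18.7, 8, -0.8, -0.2, 2, 4.2, 0.5)
  (19.1, 5, -1.6, 0.3, 2, 4.2, 0.5)
M
  (12.1, 2, -1.6, -0.2, 2, 4.2, 0.5)
  (17.1, 3, -1.6, -0.2, 2, 4.2, 0.5)
  (18.5, 0, -0.8, -0.2, -6, 4.2, 0.5)
  (18.8, 4, -1.6, -0.2, 2, 4.2, 0.5)
R
  (15.8, 5, -0.8, 0.3, 2, 4.2, 0.5)
  (18.5, 3, -0.8, -0.2, -2, 4.7, 0.5)
  (19.4, 6, -1.6, 0.3, 6, 4.2, 0.5)
  (19.5, 4, -0.8, 0.3, 2, 4.2, 0.5)
wheels change 171.0 key change 3.8333333
key [ 505.68661605 -312.5021974    81.73541403]
tumbler 3.6
tin 4.0
candle 10.4
mill 3.7
bottle 2.6
notebook 2.8
```

Run:
```python
from h import *
a0,a4,a5=[np.load(f'avg{k}.npy') for k in (0,4,5)]; d=abs(a5-a4).mean(-1)[150:178,258:303]; v,u=np.where(d>15); print(len(v),(v.min()+150,v.max()+150,u.min()+258,u.max()+258))
for y in (75,25,-25):
    p=px('top',np.append(C+y*Y,75)); print(y,np.round(p,1),abs(a5-a4).mean(-1)[int(p[1])-6:int(p[1])+7,int(p[0])-3:int(p[0])+5].max())
D=abs(a5-a0).mean(-1)[183:190,363:378]; print(np.round(D).astype(int))
o=np.hstack([a4[135:215,245:385],a5[135:215,245:385]]); cv2.imwrite('pics/fin.png',cv2.resize(np.clip(o[...,::-1],0,255).astype(np.uint8),(800,229),interpolation=cv2.INTER_CUBIC))
```

```text
38 (np.int64(175), np.int64(177), np.int64(267), np.int64(281))
75 [267.2 161.3] 3.25
25 [281.  163.5] 3.1666667
-25 [294.8 165.7] 2.8333333
[[  3   4   3   3   1   2   2   2   1   2   2   2   1   1   4]
 [  4   3   4   2   1   2   1   2   1   2   2   2   2   3   8]
 [  3   4   3   2   2   2   1   1   1   1   2   1   3   2  28]
 [  3   3   1   1   2   2   1   1   1   1   2   2   9   9  83]
 [  3   4   2   1   1   2   1   2   2   2   2  11  39  34  98]
 [  4   1   4   1   3   2   1   2   2   3   7  43  48  58  98]
 [  3   3   2   2   1   1   1   2   3   4  44  54  38  89 115]]
```

View pics/fin.png

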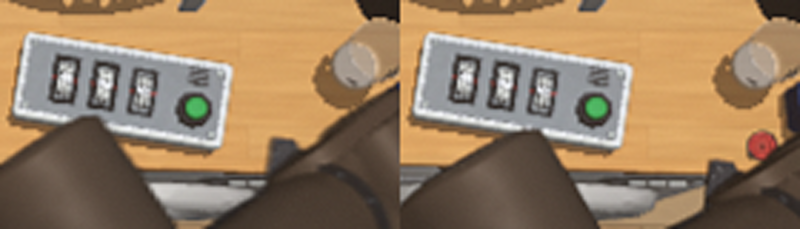

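Viewed 9: those changes are only the arm at the edge of the view (arm edge at (267–281, 175–177), candle beside the arm at (760, 145)). The wheel pixels match the picture taken before the key press to within noise, and the key is back up. Handing in.

```bash
python3 -c "
from cell import r
print(r.sign_off())"
```

```text
the job is handed in; nothing more can be done
None
```

The wheels are set to 4, 2, 5 and the start key was pressed afterwards; I handed the job in at about 23 s.

- **Left wheel:** I rolled it back to its 0 stop and then forward 4 faces. It came to rest halfway, at about 4.5, so I nudged it back about 6 mm into 4.
- **Middle and right wheels:** the middle went from 6 to 2 in two strokes, and the right from 6 to 5 in one.
- **Start key:** I pressed it about 8.5 mm in (6.8 N), and it sprang back.
- **Forces:** the highest push I read was 12.7 N, but I only get a reading at the end of each move.

**Last checks:**
- The dot-model fit reads 4 / 2 / 5, each in line with its click. The wheel pixels did not change across the key press.
- The key's top was back at its starting height, within measuring noise.
- The other things on the worktop looked unmoved and the arm was clear. The picture differed near the candle, but only where the arm was in view.

**Weakest reading:** the left wheel. The dots are only about one pixel, and the fit puts 4 only slightly ahead of 6 (error 15.3 against 16.7). Counting from the 0 stop and comparing with a known picture of a 4 (correlation 0.64, against 0.53 for a 6) both support 4.

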